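Complete the pair of clamp jaws and latch the jaw case

ROBOT

A 6-joint arm with a two-finger parallel gripper is mounted at the origin on the work surface. World frame = base frame: x ahead of the robot, y to its left, z up, the work surface at z = 0. Lengths are in mm, angles in rad, forces in N, time in s.
With the tool pointing down it reaches from about 400 to 825 mm from the base axis. Payload 7 kg.
Tool frame: the origin (TCP) lies midway between the tips of the shut fingers; the grasp point (between the pads) lies 19 mm behind it (ctrl.pinch_z is the distance from the TCP to the grasp point, in mm); z points along the fingers, y is the direction in which the jaws open and shut (so a half turn about z gives the same grasp; the last joint's range is limited). The gripper opens to 88 mm and grips with 3 to 60 N. Pads are 19 mm wide; open, the fingers measure 130 mm over their backs; the gripper's body (78 mm by 193 mm) begins 47 mm behind the grasp point.
Start: joints at [-0.817, 0.359, 0.012, 0, -1.224, -0.288], TCP at [303.139, -603.077, 226.561] pointing down, gripper open.
Joint ranges: [-3.07, 3.07], [-1.43, 2.12], [-1.02, 1.25], [-3.03, 1.67], [-3.05, -0], [-3.03, 3.03]. Speed limits (rad/s): [2.39, 2.39, 3.01, 3.14, 3.14, 3.14].

INTERFACE

Orientations are given as a 3x3 rotation matrix whose columns are the frame's x, y, z axes.
In Python, from station import ctrl gives the robot as it stands.
- The arm moves only by the tool step_arm, never from a script. Its arguments are lists of equal length, an entry for each row: "jaw": the opening in per cent of the stroke, from 0 (shut) to 100 (fully open); "linear": the shift along the tool's x, y, z in m, a list of three; "turn": the turn, a rotation vector about the tool's x, y, z in rad, a list of three. In form: {"jaw": [jaw, ...], "linear": [[tx, ty, tz], ...], "turn": [[wx, wy, wz], ...]}. A call has 1 to 12 rows; each row shifts and turns the commanded pose from where the row before left it, along the tool's axes as they then stand; what a row does not reach is not made up. A row lasts 1/10 s, in which the tool goes at most 50 mm and 8.59 degrees, less where a joint would pass 70% of its speed; a pose out of reach is approached as far as the arm can. A call is refused whole if a number of a shift passes 0.05 or a number of a turn 0.15, either way. A call with a gripper value outside its range is refused whole. The fingers move at their own pace and stop on an object; "squeeze" is the grip in N (left out, the last holds). Time passes only in rows, so rows that do not move let the fingers close. It gives the time, the measured TCP pose, the force and the opening at its end, in the units of the state.
- ctrl.observe(): the state, without advancing time (a new reading comes with each control period).
- ctrl.grab_frame(name): name is "scene" or "top" or "wrist"; returns the picture (480x640x3 uint8, red, green, blue); there is no depth.
- ctrl.camera_info(name): a dict with "mtx" (3x3 intrinsics, pixels), "eye" and "rotation" of the camera in the world; the wrist camera has in their place "hand_eye" (4x4, takes a point from camera to tool coordinates, whose origin is the TCP and whose axes are the flange's). Camera axes: x right, y up, looking along -z (the intrinsics and any distortion apply to the point x, -y, -z); pixel columns grow to the right and rows downward; lengths in mm; the calibration is good to about 2 mm. The wrist camera is an equidistant fisheye: a pixel r from the principal point sees the ray r / f radians off the axis. A picture is of the moment at which its call begins: read the wrist's pose just before it. camera_info takes no time and is no camera call.
- ctrl.hand_in(): hands the job in, once; it reports no verdict.
Trained networks look in the newest picture that a camera, given by its name, has taken for a name from the list of things; names that differ only in an ending like _2 or _b are one class to them, and where a whole thing is asked for, a point or a joint stands for the part that bears it (a point fixed in the world has none). Each returns a list of dicts, best first, with "conf" (0 to 1); they miss things now and then, are a little off and sometimes report something else, mostly with a low value. They report only what shows in the picture. A call takes as long as a camera call.
- ctrl.boxes_of(label, camera): "xy" ([column, row] in pixels, amid what is visible of it).
- ctrl.masks_of(label, camera): "pixels" (480x640 bool, what is visible of it) and "xy" ([column, row] in pixels, amid what is visible of it).
The state is a dict: "t": time; "joints": joint angles; "joint_velocities": joint speeds; "effort": joint torques, N m; "eef_pos": TCP position; "tool_rot": TCP orientation; "contact_force": force on the tool from outside, world axes, zero at the start; "torque": the same for the moment, N m; "opening": finger opening in mm.
Only numpy, scipy, OpenCV 4.12 (cv2) and the standard library are available. Lean on these libraries where they do the work, as an engineer would, in place of code of your own. Each camera call takes 0.05 s, during which the arm holds its last target.

TASK

The jaw case beside the machine, with its clear lid standing open, already holds one clamp jaw in its right-hand pocket (as seen from the robot). From the rubber-topped block take the one jaw whose nose has the same shape, and set it down gently and flat lengthways in the middle of the empty left-hand pocket. Then press the front edge of the lid down until the catch clicks and it stays shut; leave the other two jaws and the things standing around where they are.

Things in the scene. Friction and masses are not known exactly. Their poses are not given: they have to be found in the camera images.
- fork_a_mid (a point): Loose aluminium clamp jaw, 0.3 kg, FORKED nose (open slot 18 wide, 35 deep). Base 105 long (x, nose at -x) x 46 x 14 thick, with an upright grip block 40 (x) x 30 (y) whose top is 50 above the jaw's underside. Point: on the block's axis, 25 above the underside, 4 from mid-length, away from the nose. z up. Starts on the rubber-topped block or in the right-hand pocket.
- fork_b_mid (a point): Loose aluminium clamp jaw, 0.3 kg, FORKED nose (open slot 18 wide, 35 deep). Base 105 long (x, nose at -x) x 46 x 14 thick, with an upright grip block 40 (x) x 30 (y) whose top is 50 above the jaw's underside. Point: on the block's axis, 25 above the underside, 4 from mid-length, away from the nose. z up. Starts on the rubber-topped block or in the right-hand pocket.
- round_a_mid (a point): Loose aluminium clamp jaw, 0.3 kg, ROUND nose (half-round, no slot). Base 105 long (x, nose at -x) x 46 x 14 thick, with an upright grip block 40 (x) x 30 (y) whose top is 50 above the jaw's underside. Point: on the block's axis, 25 above the underside, 4 from mid-length, away from the nose. z up. Starts on the rubber-topped block or in the right-hand pocket.
- round_b_mid (a point): Loose aluminium clamp jaw, 0.3 kg, ROUND nose (half-round, no slot). Base 105 long (x, nose at -x) x 46 x 14 thick, with an upright grip block 40 (x) x 30 (y) whose top is 50 above the jaw's underside. Point: on the block's axis, 25 above the underside, 4 from mid-length, away from the nose. z up. Starts on the rubber-topped block or in the right-hand pocket.
- case: Fixed grey jaw case on a steel plinth, 177 deep (x, towards its hinge) x 218 wide (y, left), two pockets side by side. Origin: centre underneath, on the table. Heights above the table: floor 60, walls 94 (6 thick), catch post (44 wide, mid front wall) 113, divider 76. The open lid (52 degrees) overhangs the pockets: reach in under it with the tool tilted about 30 degrees, fingers pointing down and away from the robot.
- pocket_l (a point): Centre of the floor of the case's left-hand (+y) pocket, empty at the start. The pocket is 165 (x) x 100 (y), floor 60 above the table; axes as the case.
- pocket_r (a point): Centre of the floor of the right-hand (-y) pocket, same size and axes; one jaw lies in it at the start.
- mat: Fixed steel block with a black rubber top, 300 (x) x 360 (y), 60 high, on which the other three jaws lie. Origin: centre of its underside.
- lid_hinge (a point): Middle of the lid's hinge axis, along the top of the case's back wall, 94 above the table; axes as the case.
- lid_press (a point): Point to press: on the lid's outer face, mid-width, 12 from the front edge. At lid angle q it is 180 cos q - 25 sin q in front of the hinge axis and 180 sin q + 25 cos q above it. The lid is a clear plastic plate 194 x 222, 4 thick, underside 115 above the table when shut. A steel tongue under its front edge snaps past a spring catch on the post.
- lid (a joint): Lid angle, rad: 0 shut, 0.90 fully open. A hinge spring holds it open against its stop and reopens it from any angle unless the catch has snapped. Closing takes 1 to 2 N at the front edge, about 10 N over the last 15 mm to pass the catch, then a hard stop at 0.
- star_knob: Bystander: black seven-lobed knob, 60 across, on a steel shank, 76 tall, standing beyond the work. Origin under its centre.
- manifold: Bystander: aluminium air manifold block 50 x 110 x 40 with three plugged brass ports, 64 tall over all. Origin under its centre.
- oil_bottle: Bystander: white plastic oil bottle, 56 across, 150 tall, to the right of the case. Origin under its centre.

How it is judged:
By the outcome, as a careful person would: the job done as asked, in the order asked, and still so for the second after the job is handed in, with the robot touching nothing.
It also fails if it takes over 56 s, if anything falls off the work surface, if the arm or the gripper's body presses on something with over 40 N, if the wrist force passes 120 N, or if a joint passes its speed limit or range.

## Working session

There is one attempt and no reset: what is moved stays moved. The work goes in short steps, Python scripts to look and compute and a tool call to move; the robot and the scene stay as the last step left them, time stands still between calls to the robot, and variables do not carry over. Pictures are saved under pics/ and viewed, and the job is handed in when it is done.

Besides the shell and the picture viewer there is one more tool, called as a command line: name --argument value ..., lists and objects as JSON in quotes. step_arm: Moves the arm, as the interface text tells. Its arguments: {"type":"object","properties":{"jaw":{"type":"array","items":{"type":"number"}},"linear":{"type":"array","items":{"type":"array","items":{"type":"number"}}},"turn":{"type":"array","items":{"type":"array","items":{"type":"number"}}},"squeeze":{"type":"number"}},"required":["jaw","linear","turn"]}

```bash
mkdir -p pics; ls
python3 - <<'E'
from station import ctrl
import cv2
o=ctrl.observe();print(o)
for n in("scene","top"):
    f=ctrl.grab_frame(n);cv2.imwrite(f"pics/{n}0.png",f[:,:,::-1]);i=ctrl.camera_info(n);print(n,i)
print(ctrl.camera_info("wrist"))
E
```

```text
pics
{'t': 0.0, 'joints': array([-8.16887134e-01,  3.59416451e-01,  1.10474807e-02, -3.72810335e-04,
       -1.22407358e+00, -2.88105059e-01]), 'joint_velocities': array([-0.00020244, -0.00095603,  0.00088514, -0.00029176,  0.00168058,
       -0.00192494]), 'effort': array([-1.86363519e-03, -5.82711160e+01,  2.93043995e+01,  6.99663609e+00,
        7.02067206e-03, -1.62235733e-04]), 'eef_pos': array([ 302.936287  , -602.65498047,  225.59451944]), 'tool_rot': array([[-8.93517650e-01, -4.49027226e-01, -8.71201556e-04],
       [-4.49028052e-01,  8.93516499e-01,  1.44011092e-03],
       [ 1.31783953e-04,  1.67795846e-03, -9.99998584e-01]]), 'contact_force': array([-0.27154904, -0.10393226, -0.11290058]), 'torque': array([ 0.0097876 , -0.0282367 ,  0.00453657]), 'opening': 87.53739659007687}
scene {'mtx': array([[609.61131802,   0.        , 324.535874  ],
       [  0.        , 609.61131802, 231.04621317],
       [  0.        ,   0.        ,   1.        ]]), 'eye': array([1388.42279045,  396.91677323, 1124.9528237 ]), 'rotation': array([[-0.48542986, -0.6523819 ,  0.58202724],
       [ 0.8
[... 324 characters left out ...]
: array([[-1.17895766e-02,  9.78667827e-01, -2.05110436e-01],
       [-9.99930383e-01, -1.14393954e-02,  2.89301528e-03],
       [ 4.84961594e-04,  2.05130264e-01,  9.78734560e-01]])}
{'mtx': array([[371.64829954,   0.        , 325.74867691],
       [  0.        , 371.64829954, 240.70338238],
       [  0.        ,   0.        ,   1.        ]]), 'hand_eye': array([[ 9.21727908e-04,  9.62281299e-01,  2.72054870e-01,
         7.20209265e+01],
       [ 9.99999547e-01, -9.51381573e-04, -2.29027151e-05,
         1.06047250e+00],
       [ 2.36789135e-04,  2.72054768e-01, -9.62281740e-01,
        -1.58043720e+02],
       [ 0.00000000e+00,  0.00000000e+00,  0.00000000e+00,
         1.00000000e+00]])}
```

View pics/scene0.png

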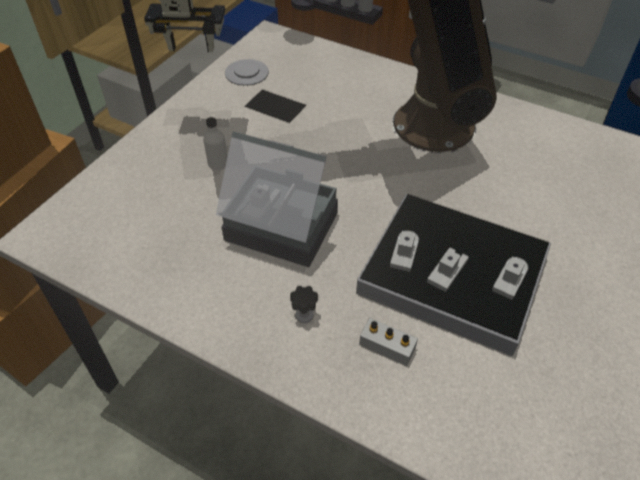

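View pics/top0.png

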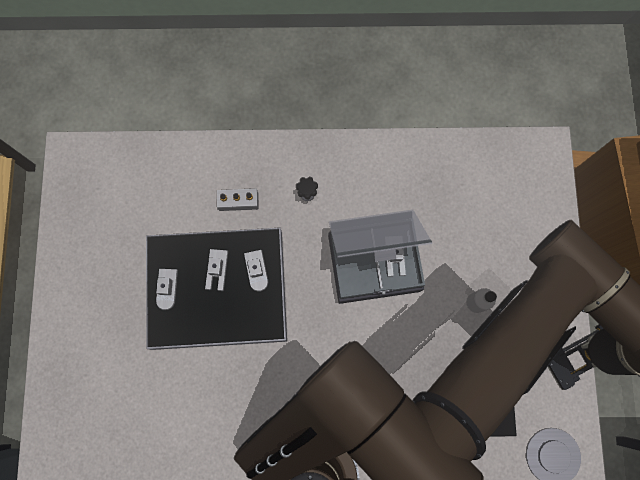

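```bash
cat > h.py <<'E'
from station import ctrl
import numpy as np, cv2
def ray(cam,uv):
    i=ctrl.camera_info(cam);K=i['mtx'];d=np.array([(uv[0]-K[0,2])/K[0,0],-(uv[1]-K[1,2])/K[1,1],-1.]);return i['eye'],i['rotation']@d
def atz(cam,uv,z):
    e,d=ray(cam,uv);return e+d*(z-e[2])/d[2]
def proj(cam,P):
    i=ctrl.camera_info(cam);K=i['mtx'];c=(np.atleast_2d(P)-i['eye'])@i['rotation'];return np.c_[K[0,2]+K[0,0]*c[:,0]/-c[:,2],K[1,2]-K[1,1]*c[:,1]/-c[:,2]]
E
python3 - <<'E'
from h import *
f=cv2.imread('pics/top0.png')
cv2.imwrite('pics/z1.png',cv2.resize(f[195:355,140:300],None,fx=3.7,fy=3.7,interpolation=cv2.INTER_CUBIC))
cv2.imwrite('pics/z2.png',cv2.resize(f[195:315,310:450],None,fx=5,fy=5,interpolation=cv2.INTER_CUBIC))
for l in ['fork_a_mid','round_a_mid','case','mat']:
    for m in ctrl.masks_of(l,'top'):
        ys,xs=np.nonzero(m['pixels']);print(l,m['conf'],m['xy'],len(xs),xs.min(),xs.max(),ys.min(),ys.max(), cv2.minAreaRect(np.c_[xs,ys].astype(np.float32)))
E
```

```text
fork_a_mid 0.71 [218.5, 265.4] 656 205 227 249 290 ((216.19232177734375, 269.4615783691406), (18.357141494750977, 40.80742645263672), 7.125016689300537)
round_a_mid 0.86 [255.4, 270.5] 618 245 266 250 290 ((256.6724853515625, 270.2186279296875), (39.55671310424805, 16.997329711914062), 76.50426483154297)
case 0.75 [374.1, 249.9] 7056 328 430 210 302 ((381.311767578125, 255.0782470703125), (83.02120971679688, 100.77262115478516), 81.46923065185547)
mat 0.59 [213.6, 295.8] 13714 146 286 228 349 ((213.5447998046875, 288.2620849609375), (114.5079574584961, 141.7549591064453), 86.633544921875)
mat 0.58 [216.4, 265.5] 629 205 227 249 289 ((216.14505004882812, 269.5170593261719), (18.519338607788086, 40.83601379394531), 6.709836959838867)
```

View pics/z1.png

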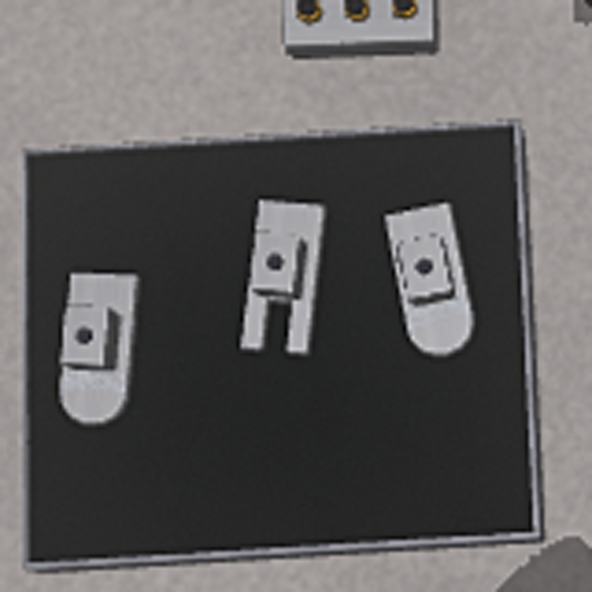

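View pics/z2.png

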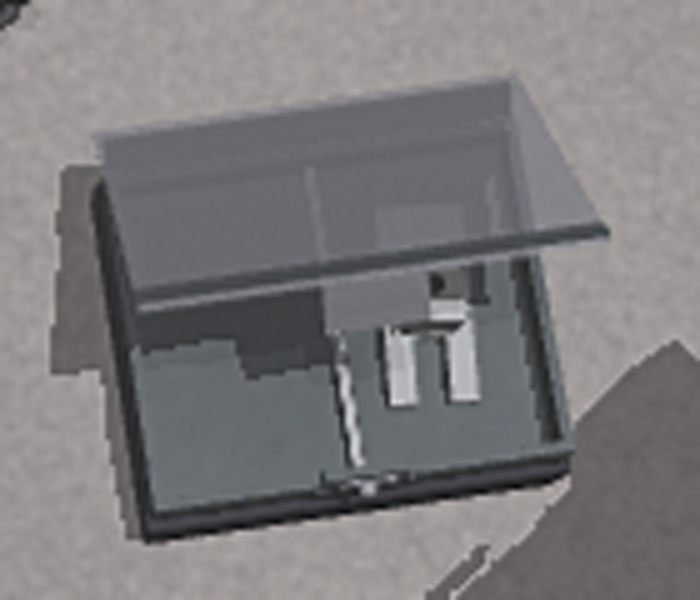

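```bash
cat >> h.py <<'E'
def Rz(a):return np.array([[np.cos(a),-np.sin(a),0],[np.sin(a),np.cos(a),0],[0,0,1]])
def pose(x,y,yaw,P):return np.array([x,y,0])+np.atleast_2d(P)@Rz(yaw).T
def rect(x0,x1,y0,y1,z):return np.array([[x0,y0,z],[x1,y0,z],[x1,y1,z],[x0,y1,z]],float)
def jaw_lines(z=60):
    base=[[52.5,-23],[52.5,23],[-52.5,23],[-52.5,9],[-17.5,9],[-17.5,-9],[-52.5,-9],[-52.5,-23]]
    return [np.c_[base,np.full(8,z+14.)],np.c_[base,np.full(8,z+0.)],rect(-16,24,-15,15,z+50)]
def case_lines(q=0.9):
    L=[rect(-88.5,88.5,-109,109,94),rect(-88.5,88.5,-109,109,0),rect(-82.5,82.5,3,103,60),rect(-82.5,82.5,-103,-3,60),rect(-88.5,-82.5,-22,22,113)]
    # lid plate: 25 above hinge axis, from 192 to -2 in front
    hx=88.5
    lid=[]
    for d,y in((192,-111),(192,111),(-2,111),(-2,-111)):
        lid.append([hx-(d*np.cos(q)-25*np.sin(q)),y,94+d*np.sin(q)+25*np.cos(q)])
    return L+[np.array(lid)]
def overlay(img,cam,items,crop,fx,out):
    x0,y0,x1,y1=crop
    im=cv2.resize(img[y0:y1,x0:x1],None,fx=fx,fy=fx,interpolation=cv2.INTER_CUBIC)
    for (x,y,yaw,L),col in items:
        for P in L:
            u=(proj(cam,pose(x,y,yaw,P))+.5-[x0,y0])*fx-.5
            cv2.polylines(im,[np.round(u).astype(np.int32)],True,col,1)
    cv2.imwrite(out,im)
E
python3 - <<'E'
from h import *
a=[atz('top',p,94) for p in((339.4,298),(424.4,286),(329,232))]
print(a)
h=atz('top',(214.05,265.5),110);print('hole',h)
d=a[0]-a[1];yaw=np.arctan2(-d[0],d[1]);print(np.linalg.norm(d),np.linalg.norm(a[2]-a[0]),yaw)
c=(a[0]+a[1])/2+Rz(yaw)@[88.5,0,0];print(c)
t=cv2.imread('pics/top0.png');s=cv2.imread('pics/scene0.png')
jy=0
# fork: axis from mask
n=atz('top',(140+275/3.7,195+352/3.7),74);b=atz('top',(140+292/3.7,195+203/3.7),74);dd=b-n;jy=np.arctan2(dd[1],dd[0]);print(np.linalg.norm(dd),jy,(n+b)/2)
hc=h-Rz(jy)@[4,0,0];print(hc)
it=[((c[0],c[1],yaw,case_lines()),(0,255,0)),((hc[0],hc[1],jy,jaw_lines()),(0,0,255))]
overlay(t,'top',it,(200,195,440,315),3.3,'pics/o1.png');overlay(s,'scene',it,(215,120,480,310),3,'pics/o2.png')
E
```

```text
[array([452.74814841, -76.8575313 ,  94.        ]), array([ 480.93042839, -294.5447232 ,   94.        ]), array([625.21983479, -52.97560997,  94.        ])]
hole [537.56189853 241.19978087 110.        ]
219.50388247763777 174.11728452277168 0.12874618322452097
[ 554.60683158 -174.33854109   94.        ]
106.3584356321208 -0.08964854434594764 [532.19630637 240.43264417  74.        ]
[533.57796149 241.55789491 110.        ]
```

View pics/o1.png

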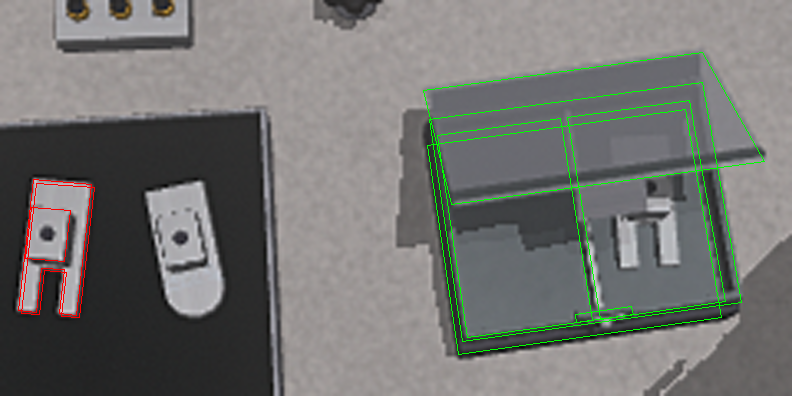

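View pics/o2.png

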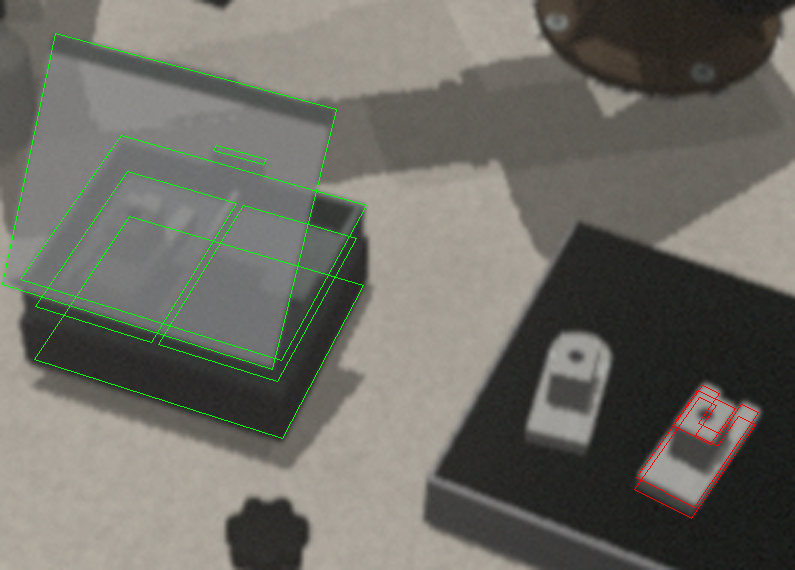

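```bash
cat >> h.py <<'E'
from scipy.spatial.transform import Rotation as Ro
def Rt(yaw,tilt):
    s,c=np.sin(tilt),np.cos(tilt)
    return Rz(yaw)@np.array([[-c,0,s],[0,1,0],[-s,0,-c]])
def plan(p1,R1,n,p0=None,R0=None):
    o=ctrl.observe()
    p=np.array(o['eef_pos'] if p0 is None else p0,float);R=np.array(o['tool_rot'] if R0 is None else R0)
    w=Ro.from_matrix(R.T@R1).as_rotvec()/n;w=np.round(w,4)
    st=(np.array(p1)-p)/n; L=[]
    for k in range(n):
        l=np.round(R.T@((p0_:=np.array(p1)-p)/(n-k))/1000,4);L.append(l.tolist())
        p=p+R@l*1000;R=R@Ro.from_rotvec(w).as_matrix()
    print(n,'rows lin',L,'\nturn',w.tolist(),'end',p.round(1))
    return p,R
E
python3 - <<'E'
from h import *
o=ctrl.observe()
J=np.array([537.6,241.2,0]);yaw=-.0896
R1=Rt(yaw,np.pi/6)
g=np.array([537.6,241.2,100]);z=R1[:,2]
# via points, tool down
p,R=plan([330,-480,400],o['tool_rot'],6)
p,R=plan([470,-150,420],Rt(0.1,0.0),12,p,R)
p,R=plan(g+19*z-110*z,R1,12,p,R)
print(g+19*z)
E
```

```text
6 rows lin [[-0.0132, 0.0163, -0.0289], [-0.0132, 0.0163, -0.029], [-0.0132, 0.0163, -0.0289], [-0.0132, 0.0163, -0.029], [-0.0132, 0.0163, -0.0289], [-0.0133, 0.0164, -0.029]] 
turn [0.0, 0.0, 0.0] end [ 330.  -479.9  400. ]
12 rows lin [[-0.0228, 0.0193, -0.0017], [-0.0222, 0.02, -0.0017], [-0.0215, 0.0207, -0.0016], [-0.0209, 0.0213, -0.0017], [-0.0203, 0.022, -0.0016], [-0.0196, 0.0226, -0.0017], [-0.0189, 0.0231, -0.0016], [-0.0181, 0.0237, -0.0017], [-0.0174, 0.0243, -0.0016], [-0.0167, 0.0248, -0.0017], [-0.0159, 0.0252, -0.0016], [-0.0151, 0.0258, -0.0017]] 
turn [0.0, -0.0, 0.0305] end [ 470. -150.  420.]
12 rows lin [[-0.0051, 0.0326, 0.0201], [-0.0038, 0.0327, 0.0202], [-0.0024, 0.0329, 0.0202], [-0.001, 0.033, 0.0201], [0.0004, 0.0331, 0.02], [0.0018, 0.0331, 0.0198], [0.0031, 0.0332, 0.0195], [0.0045, 0.0332, 0.0192], [0.0058, 0.0332, 0.0189], [0.0072, 0.0331, 0.0184], [0.0084, 0.0331, 0.018], [0.0097, 0.0331, 0.0174]] 
turn [0.0042, -0.0435, 0.0154] end [492.3 245.3 178.9]
[547.06189175 240.34993847  83.54551733]
```

step_arm --jaw '[100,100,100,100,100,100]' --linear '[[-0.013,0.016,-0.029],[-0.013,0.016,-0.029],[-0.013,0.016,-0.029],[-0.013,0.016,-0.029],[-0.013,0.016,-0.029],[-0.013,0.016,-0.029]]' --turn '[[0,0,0],[0,0,0],[0,0,0],[0,0,0],[0,0,0],[0,0,0]]' --squeeze 40

```text
t: 0.9
eef_pos: [329.7, -481.3, 401.8]
tool_rot: [[-0.893, -0.449, 0.0], [-0.449, 0.893, -0.0], [-0.0, -0.0, -1.0]]
contact_force: [1.2, -0.2, -0.6]
opening: 87.8
```

step_arm --jaw '[100,100,100,100,100,100,100,100,100,100,100,100]' --linear '[[-0.023,0.019,-0.002],[-0.022,0.02,-0.002],[-0.0215,0.021,-0.002],[-0.021,0.021,-0.002],[-0.02,0.022,-0.002],[-0.02,0.023,-0.002],[-0.019,0.023,-0.002],[-0.018,0.024,-0.002],[-0.017,0.024,-0.002],[-0.017,0.025,-0.001],[-0.016,0.025,-0.001],[-0.015,0.026,-0.001]]' --turn '[[0,0,0.03],[0,0,0.03],[0,0,0.03],[0,0,0.03],[0,0,0.03],[0,0,0.03],[0,0,0.03],[0,0,0.03],[0,0,0.03],[0,0,0.03],[0,0,0.03],[0,0,0.03]]'

```text
t: 2.1
eef_pos: [469.0, -150.5, 421.8]
tool_rot: [[-0.995, -0.104, 0.0], [-0.104, 0.995, 0.0], [-0.0, 0.0, -1.0]]
contact_force: [1.8, -1.0, 0.6]
opening: 88.0
```

Run:
```python
from h import *
o=ctrl.observe();print(o['t'],o['eef_pos'],o['joints'])
print(o['tool_rot'].round(3))
f=ctrl.grab_frame('wrist');cv2.imwrite('pics/w1.png',f[:,:,::-1])
```

```text
2.1 [ 469.0157504  -150.45363764  421.79886959] [ 8.94908906e-02 -1.67820147e-02 -1.77728205e-02 -8.40831927e-05
 -1.56930694e+00 -1.55568716e+00]
[[-0.995 -0.104  0.   ]
 [-0.104  0.995  0.   ]
 [-0.     0.    -1.   ]]
```

View pics/w1.png

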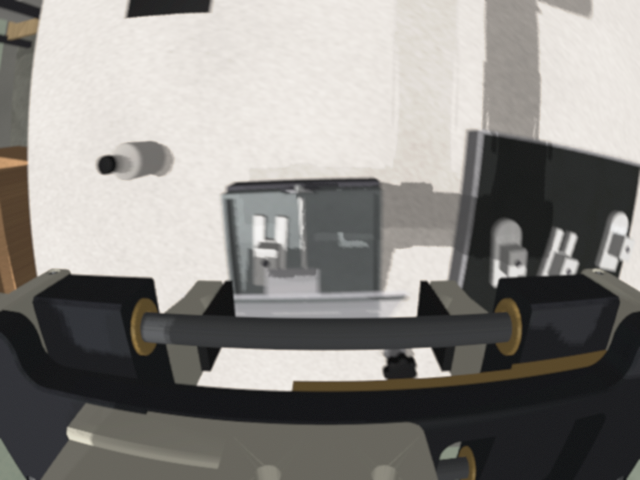

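```bash
cat >> h.py <<'E'
def wproj(P,p,R):
    i=ctrl.camera_info('wrist');H=i['hand_eye'];K=i['mtx']
    t=(np.atleast_2d(P)-p)@R
    c=(t-H[:3,3])@H[:3,:3]
    v=np.c_[c[:,0],-c[:,1],-c[:,2]];rho=np.hypot(v[:,0],v[:,1]);th=np.arctan2(rho,v[:,2])
    k=K[0,0]*th/np.maximum(rho,1e-9)
    return np.c_[K[0,2]+k*v[:,0],K[1,2]+k*v[:,1]]
def dens(P,n=12):
    Q=np.r_[P,P[:1]];return np.concatenate([a+(b-a)*np.linspace(0,1,n)[:,None] for a,b in zip(Q[:-1],Q[1:])])
def woverlay(img,items,crop,fx,out,p,R):
    x0,y0,x1,y1=crop
    im=cv2.resize(img[y0:y1,x0:x1],None,fx=fx,fy=fx,interpolation=cv2.INTER_CUBIC)
    for (x,y,yaw,L),col in items:
        for P in L:
            u=(wproj(pose(x,y,yaw,dens(P)),p,R)+.5-[x0,y0])*fx-.5
            cv2.polylines(im,[np.round(u).astype(np.int32)],True,col,1)
    cv2.imwrite(out,im)
E
python3 - <<'E'
from h import *
o=ctrl.observe();f=cv2.imread('pics/w1.png')
woverlay(f,[((554.6,-174.3,.129,case_lines()),(0,255,0))],(200,160,420,320),3.6,'pics/wo1.png',o['eef_pos'],o['tool_rot'])
E
```

```text
(no output)
```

View pics/wo1.png

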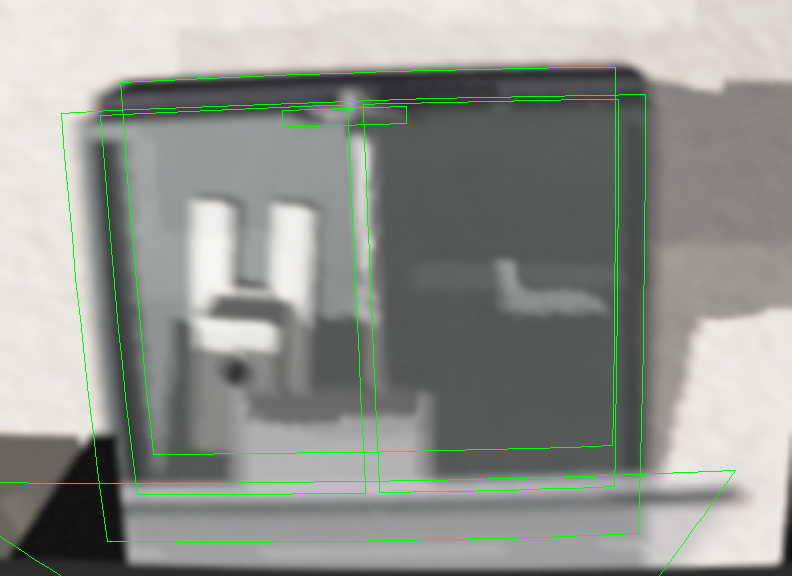

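Run:
```python
from h import *
f=cv2.imread('pics/w1.png')
g=f[165:320,210:420].astype(float);g=np.clip(((g/255)**.5)*255,0,255).astype(np.uint8)
im=cv2.resize(g,None,fx=3.8,fy=3.8,interpolation=cv2.INTER_CUBIC)
cv2.imwrite('pics/we.png',im)
f=cv2.imread('pics/scene0.png')
g=f[125:270,210:350].astype(float);g=np.clip(((g/255)**.5)*255,0,255).astype(np.uint8)
cv2.imwrite('pics/se.png',cv2.resize(g,None,fx=4,fy=4,interpolation=cv2.INTER_CUBIC))
```

```text
(no output)
```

View pics/we.png

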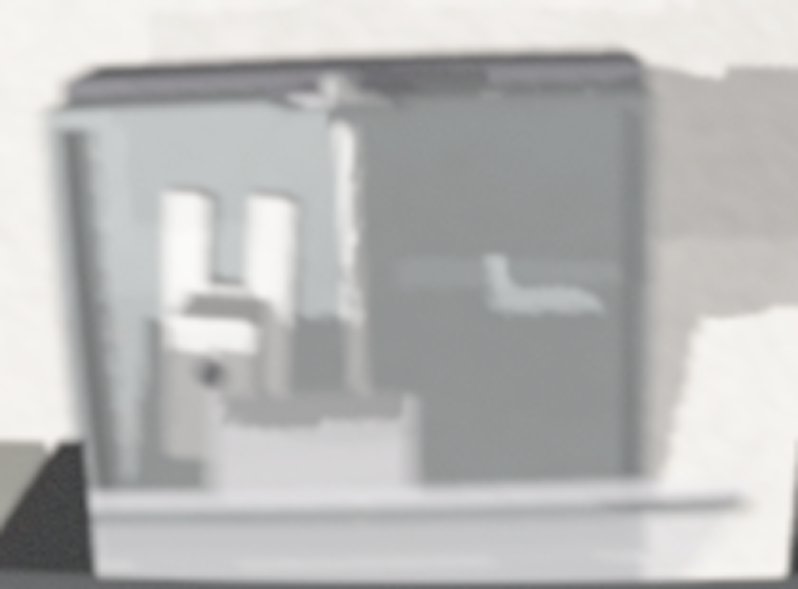

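View pics/se.png

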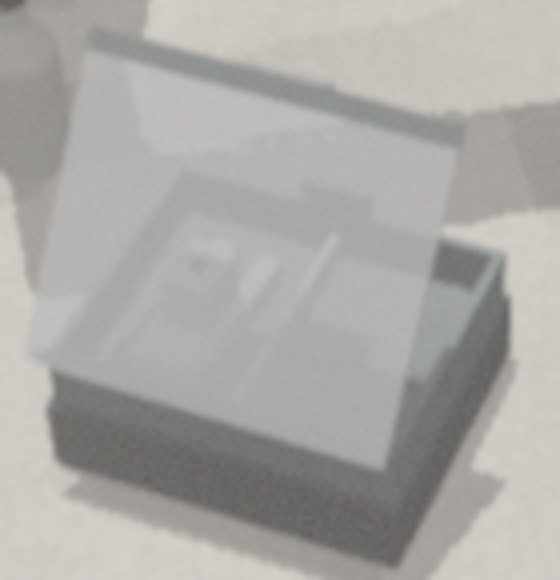

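Run:
```python
from h import *
from scipy.optimize import least_squares
o=ctrl.observe();p,R=o['eef_pos'],o['tool_rot'];print(o['t'],p)
W=[((223.7,194),(-88.5,-109,94)),((379.7,190),(-88.5,109,94)),((299.5,196.6),(-82.5,0,76))]
T=[((339.4,298),(-88.5,109,94)),((424.4,286),(-88.5,-109,94)),((329,232),(88.5,109,94))]
S=[((210+503/4,125+255/4),(-88.5,109,94)),((210+180/4,125+172/4),(-88.5,-109,94))]
def res(v,parts=False):
    x,y,a=v[:3]
    r=[]
    for L,pr in((W,lambda P:wproj(P,p,R)),(T,lambda P:proj('top',P)),(S,lambda P:proj('scene',P))):
        r.append(pr(pose(x,y,a,np.array([q[1] for q in L],float)))-np.array([q[0] for q in L]))
    return r if parts else np.concatenate(r).ravel()
s=least_squares(res,[554,-174,.13]);print(s.x)
for r in res(s.x,1):print(r.round(1))
```

```text
2.15 [ 470.36357963 -147.8828648   421.5107031 ]
[ 5.59129632e+02 -1.70148410e+02  1.33036444e-01]
[[-4.6  0.9]
 [ 1.5 -0.7]
 [ 0.4 -2.8]]
[[-1.2 -1.6]
 [-1.9 -1.9]
 [-1.  -2.7]]
[[ 1.5  0.8]
 [ 0.2 -1.6]]
```

Run:
```python
from h import *
f=ctrl.grab_frame('wrist')
for k in range(3):
    o=ctrl.observe();print(o['t'],o['eef_pos'],abs(o['joint_velocities']).max())
    f=ctrl.grab_frame('wrist')
f=f[:,:,::-1]
cv2.imwrite('pics/w2.png',f);np.savez('w2.npz',p=o['eef_pos'],R=o['tool_rot'])
g=np.clip(((f/255.)**.5)*255,0,255).astype(np.uint8)
woverlay(g,[((554.6,-174.3,.129,case_lines()),(0,255,0))],(200,160,420,320),3.6,'pics/wo2.png',o['eef_pos'],o['tool_rot'])
```

```text
2.2 [ 469.74011033 -149.2622931   421.47448105] 0.0876822537168352
2.25 [ 469.2527838  -150.37888651  421.53601868] 0.03531396072878247
2.3 [ 468.92034725 -151.15437109  421.57875532] 0.025952354912121795
```

View pics/wo2.png

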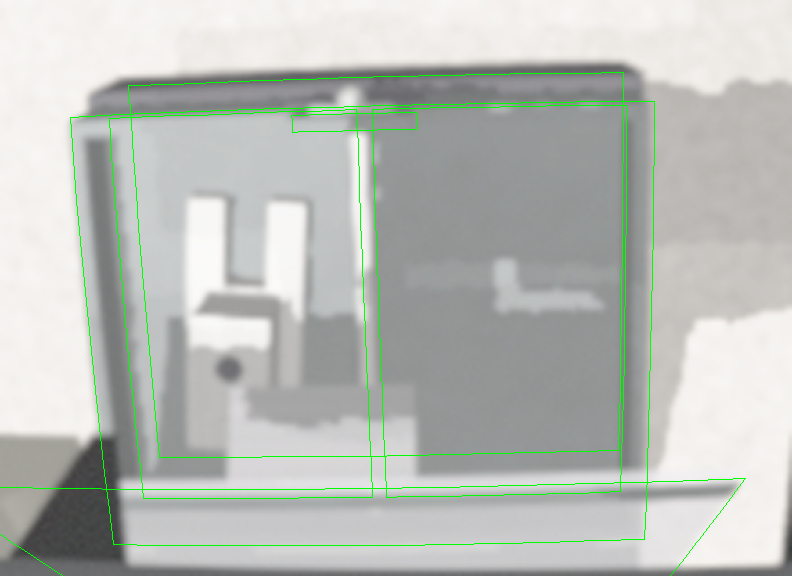

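```bash
cat > fit.py <<'E'
from h import *
from scipy.optimize import least_squares
d=np.load('w2.npz');p,R=d['p'],d['R']
lid=case_lines()[-1]
c=lambda X,Y,f,x0,y0:(x0+X/f,y0+Y/f)
W=[(c(75,122,3.6,200,160),(-88.5,-109,94)),(c(645,103,3.6,200,160),(-88.5,109,94)),(c(355,133,3.6,200,160),(-82.5,0,76)),(c(742,487,3.6,200,160),lid[1])]
T=[((339.4,298),(-88.5,109,94)),((424.4,286),(-88.5,-109,94)),((329,232),(88.5,109,94))]
S=[((210+503/4,125+255/4),(-88.5,109,94)) ,((210+180/4,125+172/4),(-88.5,-109,94))]
S=[((210+503/4,125+255/4),(-88.5,109,94)) ,((210+180/4,125+172/4),(-88.5,-109,94)),((210+460/4,125+128/4),lid[1]),((210+92/4,125+32/4),lid[0])]
def res(v,parts=False):
    x,y,a=v[:3]
    r=[]
    for L,pr in((W,lambda P:wproj(P,p,R)),(T,lambda P:proj('top',P)),(S,lambda P:proj('scene',P))):
        r.append(pr(pose(x,y,a,np.array([q[1] for q in L],float)))-np.array([q[0] for q in L]))
    return r if parts else np.concatenate(r).ravel()
s=least_squares(res,[554,-174,.13],loss='soft_l1')
if __name__=='__main__':
    print(s.x)
    for r in res(s.x,1):print(r.round(1))
E
python3 fit.py
```

```text
[ 5.57499255e+02 -1.74130634e+02  1.34356195e-01]
[[-2.1  0.7]
 [ 1.7  0.8]
 [ 0.9 -3.2]
 [ 0.1 -0.6]]
[[ 0.4 -1. ]
 [-0.3 -1.3]
 [ 0.5 -2. ]]
[[ 0.4 -0.2]
 [-0.9 -2.5]
 [ 1.  -0.3]
 [-0.7 -1.5]]
```

step_arm --jaw '[100,100,100,100,100,100,100,100,100,100,100,100]' --linear '[[-0.005,0.033,0.02],[-0.004,0.033,0.02],[-0.002,0.033,0.02],[-0.001,0.033,0.02],[0,0.033,0.02],[0.002,0.033,0.02],[0.003,0.033,0.019],[0.004,0.033,0.019],[0.006,0.033,0.019],[0.007,0.033,0.018],[0.008,0.033,0.018],[0.01,0.033,0.017]]' --turn '[[0.004,-0.0436,0.0155],[0.004,-0.0436,0.0155],[0.004,-0.0436,0.0155],[0.004,-0.0436,0.0155],[0.004,-0.0436,0.0155],[0.004,-0.0436,0.0155],[0.004,-0.0436,0.0155],[0.004,-0.0436,0.0155],[0.004,-0.0436,0.0155],[0.004,-0.0436,0.0155],[0.004,-0.0436,0.0155],[0.004,-0.0436,0.0155]]'

```text
t: 3.55
eef_pos: [513.7, 221.6, 214.4]
tool_rot: [[-0.906, 0.035, 0.421], [0.035, 0.999, -0.01], [-0.421, 0.006, -0.907]]
contact_force: [0.0, 0.5, 0.8]
opening: 87.6
```

step_arm --jaw '[100,100,100,100]' --linear '[[0,0,0],[0,0,0],[0,0,0],[0,0,0]]' --turn '[[0,0,0],[0,0,0],[0,0,0],[0,0,0]]'

```text
t: 3.95
eef_pos: [513.7, 221.1, 215.8]
tool_rot: [[-0.906, 0.038, 0.422], [0.038, 0.999, -0.009], [-0.422, 0.008, -0.907]]
contact_force: [-0.1, 0.7, 0.8]
opening: 87.6
```

Run:
```python
from h import *
o=ctrl.observe();print(o['t'],o['eef_pos'],o['joints'])
print(o['tool_rot'].round(3));p,R=o['eef_pos'],o['tool_rot']
print(Rt(-.0896,np.pi/6).round(3))
f=ctrl.grab_frame('wrist')[:,:,::-1];cv2.imwrite('pics/w3.png',f)
woverlay(f,[((533.6,241.6,-.0896,jaw_lines()),(0,255,0))],(0,0,640,480),1.25,'pics/wo3.png',p,R)
t=ctrl.grab_frame('top')[:,:,::-1];cv2.imwrite('pics/top1.png',t)
```

```text
3.95 [513.7357767  221.08782311 215.75174697] [ 0.94610462 -0.03630082 -0.80314928  0.61955926 -0.64093054 -3.02973728]
[[-0.906  0.038  0.422]
 [ 0.038  0.999 -0.009]
 [-0.422  0.008 -0.907]]
[[-0.863  0.089  0.498]
 [ 0.077  0.996 -0.045]
 [-0.5    0.    -0.866]]
```

View pics/wo3.png

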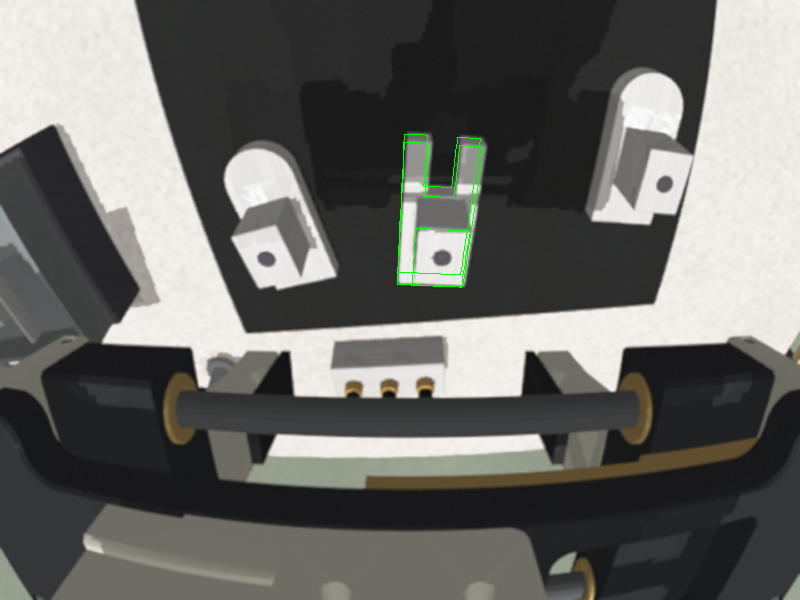

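```bash
cat > kin.py <<'E'
from h import *
from scipy.optimize import least_squares
def rx(a):return Ro.from_euler('x',a).as_matrix()
def ry(a):return Ro.from_euler('y',a).as_matrix()
lo=np.array([-3.07,-1.43,-1.02,-3.03,-3.05,-3.03]);hi=np.array([3.07,2.12,1.25,1.67,0,3.03])
def fk(q,k,s4=1,s6=1):
    L1,L2,h,a3,Lt,d,c6=k
    T=Rz(q[0]);p=np.array([0,0,h])+T@[0,d,0]
    p=p+T@ry(q[1])@[0,0,L1]
    A=T@ry(q[1]-q[2]);p=p+A@[L2,0,a3]
    B=A@rx(s4*q[3])@ry(-q[4]-0)   # tool along x at q5=0; q5=-pi/2 -> down
    p=p+B@[Lt,0,0]
    C=B@rx(s6*q[5]+c6)           # tool z = B x
    z,y=C[:,0],C[:,1]
    R=np.c_[np.cross(y,z),y,z]
    return p,R
D=[([-8.16887134e-01,3.59416451e-01,1.10474807e-02,-3.7e-4,-1.22407358,-.288105],[302.94,-602.65,225.6],[[-.893518,-.449027,-.000871],[-.449028,.893516,.00144],[.00013,.00168,-1]]),
([.0894909,-.016782,-.0177728,-8e-5,-1.569307,-1.555687],[469.016,-150.454,421.8],[[-.995,-.104,0],[-.104,.995,0],[0,0,-1]]),
([.94610462,-.03630082,-.80314928,.61955926,-.64093054,-3.02973728],[513.736,221.088,215.752],[[-.906,.038,.422],[.038,.999,-.009],[-.422,.008,-.907]])]
def fit(s4,s6):
    def r(k):
        o=[]
        for q,p,R in D:
            a,b=fk(q,k,s4,s6);o+=list(a-p)+list((b-np.array(R)).ravel()*300)
        o.append((k[3])*.01);return o
    best=None
    for c in (0,1.57,3.14,-1.57):
        s=least_squares(r,[400,450,400,0,250,-190,c])
        if best is None or s.cost<best.cost:best=s
    return best
best=min(((fit(a,b),a,b) for a in(1,-1) for b in(1,-1)),key=lambda t:t[0].cost)
k=best[0].x;S4,S6=best[1:]
def ik(p,R,q0):
    def r(q):
        a,b=fk(q,k,S4,S6);return np.r_[(a-p)/300,(b-R).ravel()]
    q0=np.clip(q0,lo+.01,hi-.01)
    return least_squares(r,q0,bounds=(lo,hi))
if __name__=='__main__':
    print(best[0].cost,k.round(2),S4,S6)
    for q,p,R in D:
        a,b=fk(q,k,S4,S6);print((a-p).round(1),abs(b-np.array(R)).max().round(3))
E
python3 kin.py
```

```text
3838.0682414493285 [ 573.95  446.22  205.55   83.59  412.21 -175.96   -1.57] -1 -1
[13.2  9.1 31.3] 0.0
[-18.2  14.3  28.6] 0.0
[ 12.5 -36.9 -59.8] 0.0
```

Run:
```python
from h import *
for n,uv in(('r_right',(140+424/3.7,195+266/3.7)),('r_left',(140+84/3.7,195+335/3.7))): print(n,atz('top',uv,110).round(0))
o=ctrl.observe();p,R=plan([537.6,241.2,190],Rt(-.09,0),6)
```

```text
r_right [533. 138. 110.]
r_left [488. 370. 110.]
6 rows lin [[-0.0017, 0.0034, 0.0056], [-0.002, 0.0034, 0.0054], [-0.0024, 0.0035, 0.0052], [-0.0027, 0.0035, 0.005], [-0.0031, 0.0035, 0.0048], [-0.0033, 0.0036, 0.0046]] 
turn [0.0032, 0.0725, 0.0083] end [537.6 241.2 190. ]
```

step_arm --jaw '[65,65,65,65,65,65,65,65,65]' --linear '[[-0.002,0.0035,0.0055],[-0.002,0.0035,0.0055],[-0.0025,0.0035,0.005],[-0.003,0.0035,0.005],[-0.003,0.0035,0.005],[-0.003,0.0035,0.005],[0,0,0],[0,0,0],[0,0,0]]' --turn '[[0.003,0.0725,0.008],[0.003,0.0725,0.008],[0.003,0.0725,0.008],[0.003,0.0725,0.008],[0.003,0.0725,0.008],[0.003,0.0725,0.008],[0,0,0],[0,0,0],[0,0,0]]'

```text
t: 4.95
eef_pos: [537.4, 241.4, 189.5]
tool_rot: [[-0.996, 0.087, 0.0], [0.087, 0.996, 0.0], [-0.0, 0.0, -1.0]]
contact_force: [0.5, 0.6, -0.7]
opening: 57.1
```

Run:
```python
from h import *
o=ctrl.observe();print(o['t'],repr(o['eef_pos']),repr(o['joints']))
print(repr(o['tool_rot'].round(4)));p,R=o['eef_pos'],o['tool_rot']
f=ctrl.grab_frame('wrist')[:,:,::-1];cv2.imwrite('pics/w4.png',f)
woverlay(f,[((533.6,241.6,-.0896,jaw_lines()),(0,255,0))],(200,100,500,340),2.6,'pics/wo4.png',p,R)
```

```text
4.95 array([537.37731621, 241.3747405 , 189.4926341 ]) array([ 7.53930527e-01,  2.45152298e-01, -2.36883946e-01,  2.28965724e-04,
       -1.08831489e+00, -2.41240125e+00])
array([[-9.962e-01,  8.750e-02,  5.000e-04],
       [ 8.750e-02,  9.962e-01,  2.000e-04],
       [-4.000e-04,  2.000e-04, -1.000e+00]])
```

View pics/wo4.png

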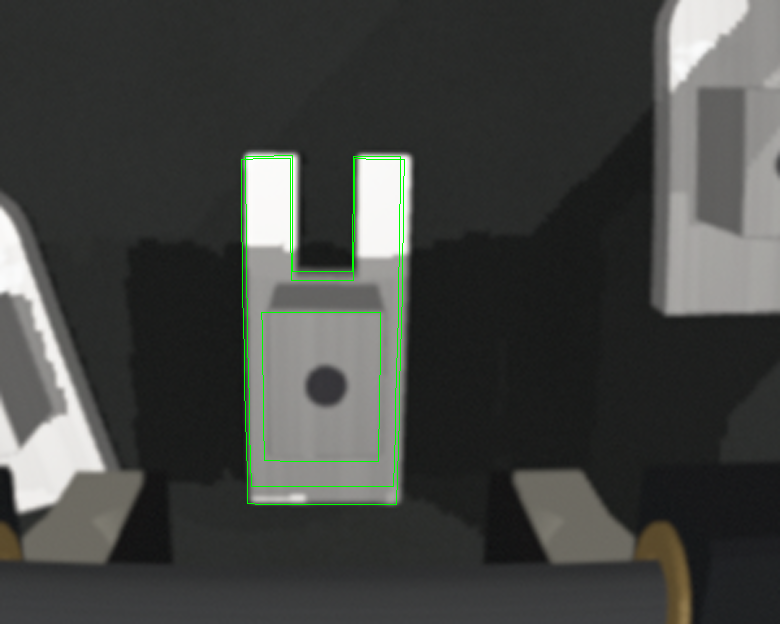

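```bash
cat > patch.py <<'E'
s=open('kin.py').read()
s=s.replace("    L1,L2,h,a3,Lt,d,c6=k\n","    L1,L2,h,a3,Lt,d,c6,a1,o2=k\n").replace("p=np.array([0,0,h])+T@[0,d,0]","p=np.array([0,0,h])+T@[a1,d,0]").replace("T@ry(q[1])@[0,0,L1]","T@ry(q[1]+o2)@[0,0,L1]").replace("-190,c])","-190,c,0,0])").replace("o.append((k[3])*.01);return o","o+=[k[3]*.003,k[7]*.003,k[8]*1];return o")
s=s.replace("[-.422,.008,-.907]])]","[-.422,.008,-.907]]),\n([7.53930527e-01,2.45152298e-01,-2.36883946e-01,2.29e-4,-1.08831489,-2.41240125],[537.377,241.375,189.493],[[-.9962,.0875,.0005],[.0875,.9962,.0002],[-.0004,.0002,-1]])]")
open('kin.py','w').write(s)
E
python3 patch.py; python3 kin.py
```

```text
533.4601226196296 [ 5.2897e+02  3.2073e+02  1.4421e+02  6.9160e+01  2.9600e+02 -1.9000e+02
 -1.5700e+00 -2.5540e+01  3.2000e-01] -1 -1
[ -8.3  11.4 -11.4] 0.0
[ 1.1  1.9 -0.4] 0.0
[ 0.9 -7.9 -5.3] 0.0
[12.3 14.  17.1] 0.0
```

```bash
python3 - <<'E'
import re
s=open('kin.py').read()
s=s.replace("a1,o2=k","a1,o2,dw,et,w4=k").replace("    B=A@rx(s4*q[3])@","    p=p+A@rx(s4*q[3])@[0,dw,w4]\n    B=A@rx(s4*q[3])@").replace("p=p+B@[Lt,0,0]","p=p+B@[Lt,0,et]").replace("c,0,0])","c,0,0,0,0,0],x_scale=[300,300,300,50,200,100,1,50,1,50,50,50],max_nfev=2000)").replace("k[8]*1]","k[8]*1,k[9]*.003,k[10]*.003,k[11]*.003]").replace("-190,c","-150,c")
open('kin.py','w').write(s)
E
python3 kin.py
```

```text
0.22863627031236644 [ 6.0192e+02  4.6380e+02  2.3724e+02 -3.8000e-01  4.1666e+02 -1.2690e+01
 -1.5700e+00 -3.3420e+01 -0.0000e+00 -1.7911e+02  3.3600e+01  2.2000e-01] -1 -1
[ 0.  0. -0.] 0.0
[ 0.  0. -0.] 0.0
[ 0. -0. -0.] 0.0
[ 0. -0.  0.] 0.0
```

```bash
cat > chk.py <<'E'
from kin import *
def try_(name,p,R):
    b=None
    for q0 in([.09,0,0,0,-1.57,-1.55],[.75,.25,-.24,0,-1.09,-2.4],[.95,0,-.8,.6,-.64,-2.9],[.5,.3,-.3,.3,-.8,-2]):
        s=ik(p,R,q0)
        if b is None or s.cost<b.cost:b=s
    print(name,'ok' if b.cost<1e-7 else 'FAIL %.1e'%b.cost,b.x.round(2));return b.x
E
python3 - <<'E'
from chk import *
C=np.array([557.,-174.,0]);cy=.133
def casept(l):return C+Rz(cy)@np.array(l,float)
for tilt in(25,30):
    R=Rt(cy,np.radians(tilt));z=R[:,2]
    g=casept([4,53,100])
    for h in(0,60,120,180,240):try_(f'case t{tilt} h{h}',g+19*z-h*z,R)
for yaw in(-.09,.1,.2,.3,.4):
    for tilt in(20,25,30):
        R=Rt(yaw,np.radians(tilt));z=R[:,2];g=np.array([537,241,101])
        try_(f'mat yaw{yaw} t{tilt}',g+19*z,R)
for yaw in(0,.2,.3,.4):
    R=Rt(yaw,np.radians(30));z=R[:,2];try_(f'mat2 {yaw}',np.array([560,241,101])+19*z,R)
E
```

```text
case t25 h0 ok [ 0.13  0.18 -0.79 -0.01 -0.17 -1.56]
case t25 h60 ok [ 0.13  0.04 -0.77 -0.01 -0.32 -1.56]
case t25 h120 ok [ 0.13 -0.08 -0.73 -0.   -0.48 -1.56]
case t25 h180 ok [ 0.13 -0.19 -0.68 -0.   -0.65 -1.56]
case t25 h240 ok [ 0.13 -0.29 -0.62 -0.   -0.81 -1.56]
case t30 h0 ok [ 0.13  0.18 -0.85 -0.04 -0.01 -1.53]
case t30 h60 ok [ 0.13  0.03 -0.85 -0.01 -0.17 -1.56]
case t30 h120 ok [ 0.13 -0.12 -0.83 -0.01 -0.34 -1.56]
case t30 h180 ok [ 0.13 -0.25 -0.78 -0.01 -0.51 -1.56]
case t30 h240 ok [ 0.13 -0.36 -0.72 -0.01 -0.69 -1.56]
mat yaw-0.09 t20 FAIL 1.6e-03 [ 0.83  0.23 -0.78  0.62 -0.43 -3.03]
mat yaw-0.09 t25 FAIL 1.3e-02 [ 0.81  0.21 -0.79  0.66 -0.42 -3.03]
mat yaw-0.09 t30 FAIL 3.5e-02 [ 0.79  0.2  -0.8   0.71 -0.41 -3.03]
mat yaw0.1 t20 ok [ 0.75  0.22 -0.88  0.84 -0.28 -3.01]
mat yaw0.1 t25 FAIL 4.9e-03 [ 0.73  0.19 -0.89  0.9  -0.27 -3.03]
mat yaw0.1 t30 FAIL 2.0e-02 [ 0.71  0.17 -0.9   0.93 -0.26 -3.03]
mat yaw0.2 t20 ok [ 0.73  0.21 -0.89  0.81 -0.24 -2.88]
mat yaw0.2 t25 FAIL 2.9e-03 [ 0.65  0.19 -0.93  1.05 -0.19 -3.03]
mat yaw0.2 t30 FAIL 1.6e-02 [ 0.63  0.16 -0.93  1.08 -0.18 -3.03]
mat yaw0.3 t20 ok [ 0.73  0.21 -0.88  0.74 -0.21 -2.71]
mat yaw0.3 t25 FAIL 1.8e-03 [ 0.55  0.19 -0.96  1.23 -0.1  -3.03]
mat yaw0.3 t30 FAIL 1.3e-02 [ 0.54  0.16 -0.96  1.25 -0.09 -3.03]
mat yaw0.4 t20 ok [ 0.75  0.21 -0.86  0.6  -0.21 -2.49]
mat yaw0.4 t25 FAIL 1.2e-03 [ 0.44  0.19 -0.97  1.42 -0.01 -3.03]
mat yaw0.4 t30 FAIL 1.1e-02 [ 0.43  0.17 -0.97  1.44 -0.01 -3.03]
mat2 0 FAIL 2.4e-02 [ 0.72  0.21 -0.82  0.83 -0.33 -3.03]
mat2 0.2 FAIL 1.4e-02 [ 0.59  0.2  -0.9   1.11 -0.17 -3.03]
mat2 0.3 FAIL 1.2e-02 [ 0.5   0.2  -0.93  1.28 -0.08 -3.03]
mat2 0.4 FAIL 1.0e-02 [ 0.4   0.2  -0.93  1.46 -0.   -3.03]
```

Run:
```python
from chk import *
import itertools
for tilt in(24,26,28):
  out=[]
  for x,y,yaw in itertools.product((470,537,600,640),(100,180,241,300),(.1,.3,.5,.7,.9)):
    R=Rt(yaw,np.radians(tilt));z=R[:,2];g=np.array([x,y,101.]);m=9
    for q0 in([.75,.25,-.6,.3,-.5,-2.0],[.75,.21,-.86,.6,-.21,-2.5],[.5,.2,-.7,0,-.3,-1.6]):
        s=ik(g+19*z,R,q0)
        if s.cost<1e-7:
            mm=min((s.x-lo).min(),(hi-s.x).min());out.append((x,y,yaw,round(mm,2),s.x.round(2).tolist()));break
  print(tilt);[print(o) for o in out]
```

```text
24
(470, 100, 0.7, np.float64(0.16), [0.59, 0.05, -0.86, -0.19, -0.25, -1.28])
(470, 100, 0.9, np.float64(0.31), [0.46, 0.08, -0.71, -0.43, -0.43, -0.77])
(470, 180, 0.7, np.float64(0.04), [0.75, 0.08, -0.98, 0.22, -0.09, -1.83])
(470, 180, 0.9, np.float64(0.26), [0.69, 0.1, -0.76, -0.28, -0.31, -1.11])
(470, 241, 0.9, np.float64(0.22), [0.83, 0.13, -0.8, -0.13, -0.23, -1.38])
(470, 300, 0.9, np.float64(0.17), [0.92, 0.17, -0.82, 0.05, -0.17, -1.64])
(537, 100, 0.5, np.float64(0.14), [0.55, 0.15, -0.87, 0.14, -0.14, -1.75])
(537, 100, 0.7, np.float64(0.33), [0.48, 0.16, -0.68, -0.28, -0.33, -1.1])
(537, 100, 0.9, np.float64(0.46), [0.38, 0.19, -0.56, -0.44, -0.49, -0.69])
(537, 180, 0.7, np.float64(0.23), [0.66, 0.18, -0.75, -0.07, -0.23, -1.46])
(537, 180, 0.9, np.float64(0.4), [0.57, 0.2, -0.6, -0.35, -0.4, -0.95])
(537, 241, 0.7, np.float64(0.16), [0.76, 0.21, -0.79, 0.15, -0.16, -1.77])
(537, 241, 0.9, np.float64(0.34), [0.7, 0.22, -0.61, -0.25, -0.34, -1.15])
(537, 300, 0.7, np.float64(0.1), [0.8, 0.24, -0.83, 0.44, -0.1, -2.1])
(537, 300, 0.9, np.float64(0.29), [0.81, 0.25, -0.
[... 5878 characters left out ...]
-0.32, -0.31, -1.09])
(640, 100, 0.5, np.float64(0.19), [0.44, 0.29, -0.61, -0.14, -0.19, -1.38])
(640, 100, 0.7, np.float64(0.39), [0.35, 0.3, -0.45, -0.44, -0.39, -0.85])
(640, 100, 0.9, np.float64(0.56), [0.26, 0.33, -0.34, -0.55, -0.56, -0.51])
(640, 180, 0.7, np.float64(0.29), [0.52, 0.31, -0.5, -0.3, -0.29, -1.12])
(640, 180, 0.9, np.float64(0.48), [0.42, 0.33, -0.37, -0.49, -0.48, -0.7])
(640, 241, 0.7, np.float64(0.22), [0.63, 0.33, -0.53, -0.15, -0.22, -1.36])
(640, 241, 0.9, np.float64(0.41), [0.54, 0.35, -0.38, -0.42, -0.41, -0.86])
(640, 300, 0.7, np.float64(0.16), [0.71, 0.36, -0.56, 0.04, -0.16, -1.63])
(640, 300, 0.9, np.float64(0.36), [0.64, 0.37, -0.38, -0.34, -0.36, -1.03])
```

Run:
```python
from h import *
f=cv2.imread('pics/w2.png')[220:320,230:420];t=cv2.imread('pics/top0.png')[220:300,340:440];
g=lambda f:np.clip(((f/255.)**.5)*255,0,255).astype(np.uint8)
a=cv2.resize(g(f),None,fx=4,fy=4,interpolation=cv2.INTER_CUBIC);b=cv2.resize(g(t),None,fx=7,fy=7,interpolation=cv2.INTER_CUBIC)
cv2.imwrite('pics/ta.png',a);cv2.imwrite('pics/tb.png',b)
```

```text
(no output)
```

View pics/ta.png

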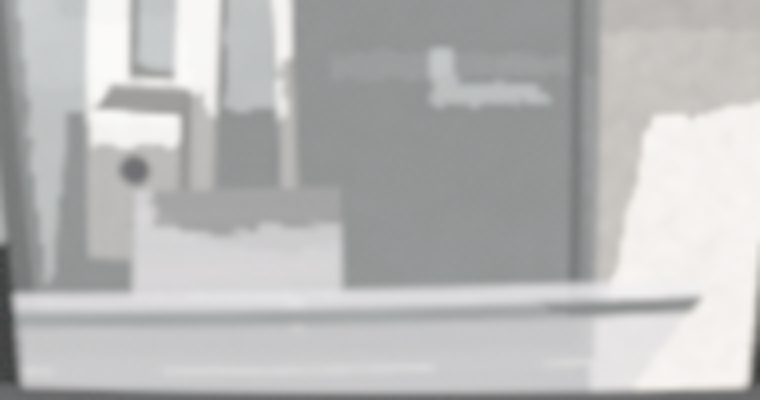

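View pics/tb.png

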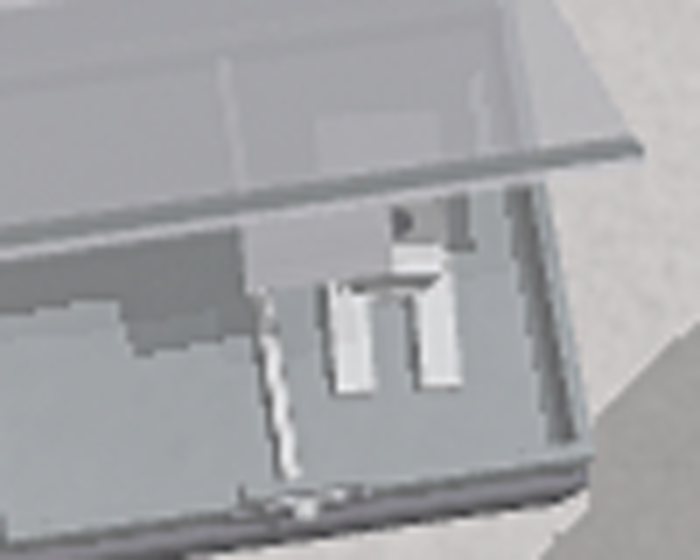

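Run:
```python
from h import *
from scipy.optimize import least_squares
d=np.load('w2.npz');p,R=d['p'],d['R']
C=np.array([557,-174.,0])
for t,w in(((375.4,261.4),(315.5,267)),((396,258.9),(263.3,267.5))):
    s=least_squares(lambda X:np.r_[proj('top',X)[0]-t,wproj(X,p,R)[0]-w],[540,-170,240]);print(s.x.round(1),(Rz(-.133)@(s.x-C)).round(1),s.cost)
print(case_lines()[-1].round(1))
# right pocket jaw hole
for uv in[(230+134/4,220+170/4)]:
    s=least_squares(lambda X:np.r_[wproj(X,p,R)[0]-uv,(X[2]-110)],[540,-230,110]);print('hole',(Rz(-.133)@(s.x-C)).round(1))
```

```text
[ 518.4 -154.6  243.5] [-35.7  24.4 243.5] 0.8577772193646422
[ 525.8 -205.2  239.8] [-35.  -26.7 239.8] 0.029353892132107418
[[ -11.3 -111.   259.9]
 [ -11.3  111.   259.9]
 [ 109.3  111.   108. ]
 [ 109.3 -111.   108. ]]
hole [  4.4 -50.5 110. ]
```

Run:
```python
from h import *
o=ctrl.observe();p,R=o['eef_pos'],o['tool_rot']
s=ctrl.grab_frame('scene')[:,:,::-1].copy();cv2.imwrite('pics/s1.png',s)
g=np.clip(((s/255.)**.5)*255,0,255).astype(np.uint8)
L=[]
for zb in(-66,-120,-170,-220):
    q=rect(-39,39,-96.5,96.5,zb)@R.T+p;L.append(q)
L.append((rect(-9,9,-2,2,0)@R.T+p))
overlay(g,'scene',[((0,0,0,L),(0,255,0))],(360,20,560,270),3,'pics/so1.png')
```

```text
(no output)
```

View pics/so1.png

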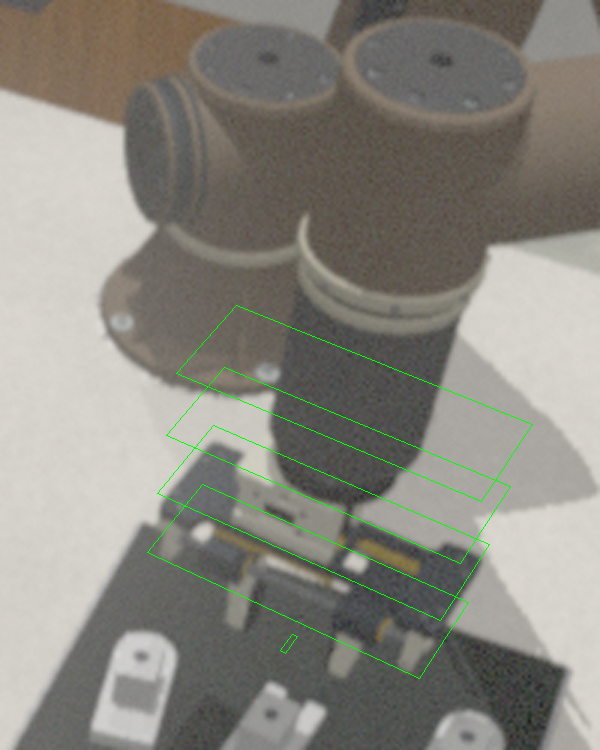

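Run:
```python
from chk import *
C=np.array([557.,-174.,0]);cy=.133
A=np.array([-35.3,25,241.])  # tongue corner (+y end)
for tilt in(26,27,28,29,30):
    for dx in(-8,-12):
        Rl=Rt(0,np.radians(tilt));z=Rl[:,2];g=np.array([dx,55,99.])
        v=A-g; t=-(v@z); vx=v@Rl[:,0]; # tool x negative = far side
        vy=v[1]
        print(tilt,dx,'tongue: behind grasp %.0f, far dist %.1f, radial %.1f'%(t,-vx,np.hypot(vx,vy)),end=' ')
        R=Rt(cy,np.radians(tilt));zz=R[:,2]
        gw=C+Rz(cy)@g
        try_('',gw+19*zz,R)
```

```text
26 -8 tongue: behind grasp 140, far dist 37.7, radial 48.2  ok [ 0.13  0.16 -0.83  0.   -0.12 -1.58]
26 -12 tongue: behind grasp 138, far dist 41.3, radial 51.1  ok [ 0.13  0.16 -0.84  0.   -0.12 -1.58]
27 -8 tongue: behind grasp 139, far dist 40.1, radial 50.1  ok [ 0.13  0.16 -0.85  0.   -0.09 -1.58]
27 -12 tongue: behind grasp 137, far dist 43.7, radial 53.0  ok [ 0.13  0.16 -0.86  0.   -0.08 -1.58]
28 -8 tongue: behind grasp 138, far dist 42.6, radial 52.1  ok [ 0.13  0.16 -0.86  0.01 -0.05 -1.58]
28 -12 tongue: behind grasp 136, far dist 46.1, radial 55.0  ok [ 0.13  0.16 -0.87  0.01 -0.05 -1.58]
29 -8 tongue: behind grasp 137, far dist 45.0, radial 54.1  ok [ 0.13  0.16 -0.88  0.01 -0.02 -1.58]
29 -12 tongue: behind grasp 135, far dist 48.5, radial 57.0  ok [ 0.13  0.16 -0.89  0.01 -0.02 -1.58]
30 -8 tongue: behind grasp 137, far dist 47.4, radial 56.1  FAIL 1.5e-06 [ 0.14  0.17 -0.88 -0.03 -0.   -1.54]
30 -12 tongue: behind grasp 135, far dist 50.8, radial 59.0  FAIL 1.8e-06 [ 0.14  0.16 -0.89 -0.03 -0.   -1.54]
```

Run:
```python
from h import *
p=np.array([537.38,241.37,189.5]);R=Rt(-.0876,0)
s=cv2.imread('pics/s1.png');g=np.clip(((s/255.)**.45)*255,0,255).astype(np.uint8)
L=[];M=[]
a=np.linspace(0,6.283,60)
for zb in(-130,-157,-200,-250):
  for r,Q in((40,M),(48,L)):
    Q.append(np.c_[r*np.cos(a),r*np.sin(a),0*a+zb]@R.T+p)
for zb in(-66,-115):L.append(rect(-39,39,-96.5,96.5,zb)@R.T+p)
overlay(g,'scene',[((0,0,0,L),(0,255,0)),((0,0,0,M),(0,0,255))],(400,80,540,250),4.3,'pics/so2.png')
```

```text
(no output)
```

View pics/so2.png

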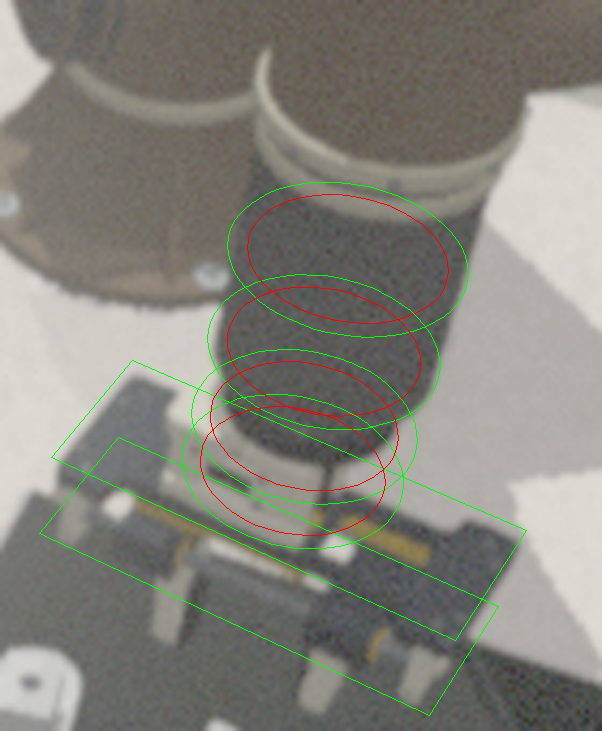

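step_arm --jaw '[65,65,65,65,65,65]' --linear '[[0,0.0005,0.025],[0,0,0.03],[0,0,0.03],[0,0,0.015],[0,0,0.009],[0,0,0]]' --turn '[[0,0,0.01],[0,0,0],[0,0,0],[0,0,0],[0,0,0],[0,0,0]]'

```text
t: 5.65
eef_pos: [537.1, 242.1, 79.8]
tool_rot: [[-0.995, 0.097, -0.001], [0.097, 0.995, -0.0], [0.001, -0.001, -1.0]]
contact_force: [0.3, -0.3, 0.4]
opening: 57.0
```

step_arm --jaw '[20,20,20,20,20,20]' --linear '[[0,0,0],[0,0,0],[0,0,0],[0,0,0],[0,0,0],[0,0,0]]' --turn '[[0,0,0],[0,0,0],[0,0,0],[0,0,0],[0,0,0],[0,0,0]]' --squeeze 30

```text
t: 6.25
eef_pos: [538.1, 242.4, 81.0]
tool_rot: [[-0.995, 0.097, 0.0], [0.097, 0.995, 0.001], [-0.0, 0.001, -1.0]]
contact_force: [-2.4, -0.5, 5.5]
opening: 29.9
```

Run:
```python
from chk import *
o=ctrl.observe();print(o['t'],o['eef_pos'],o['opening'],o['contact_force'])
for x,y,yaw in((545,262,.8),(545,262,.9),(555,255,.8)):
    R=Rt(yaw,np.radians(28));z=R[:,2];g=np.array([x,y,99.])
    for h in(0,50,100):try_(str((x,y,yaw,h)),g+(19-h)*z,R)
# place target for vertical: rotate about TCP
p,R=plan([545,262,o['eef_pos'][2]+25],Rt(.8,0),8)
```

```text
6.25 [538.06456971 242.35654805  81.04426612] 29.94457889084407 [-2.42081966 -0.46029242  5.51578091]
(545, 262, 0.8, 0) ok [ 0.76  0.23 -0.71 -0.12 -0.14 -1.42]
(545, 262, 0.8, 50) ok [ 0.76  0.12 -0.72 -0.08 -0.24 -1.46]
(545, 262, 0.8, 100) ok [ 0.76  0.01 -0.71 -0.06 -0.36 -1.48]
(545, 262, 0.9, 0) ok [ 0.71  0.24 -0.6  -0.34 -0.26 -1.07]
(545, 262, 0.9, 50) ok [ 0.7   0.13 -0.62 -0.27 -0.35 -1.14]
(545, 262, 0.9, 100) ok [ 0.69  0.03 -0.62 -0.23 -0.45 -1.18]
(555, 255, 0.8, 0) ok [ 0.73  0.24 -0.67 -0.18 -0.17 -1.33]
(555, 255, 0.8, 50) ok [ 0.73  0.13 -0.69 -0.13 -0.26 -1.38]
(555, 255, 0.8, 100) ok [ 0.72  0.03 -0.68 -0.1  -0.37 -1.41]
8 rows lin [[-0.0006, 0.0025, -0.0031], [-0.0009, 0.0024, -0.0031], [-0.0012, 0.0023, -0.0031], [-0.0014, 0.0022, -0.0031], [-0.0017, 0.002, -0.0031], [-0.0019, 0.0018, -0.0032], [-0.0021, 0.0016, -0.0031], [-0.0022, 0.0014, -0.0032]] 
turn [0.0001, 0.0001, -0.1122] end [545. 262. 106.]
```

step_arm --jaw '[20,20,20,20,20,20,20,20,20,20,20,20]' --linear '[[0,0,-0.007],[0,0,-0.008],[-0.0006,0.0025,0],[-0.001,0.0024,0],[-0.0012,0.0023,0],[-0.0014,0.0022,0],[-0.0017,0.002,0],[-0.002,0.0018,0],[-0.002,0.0016,0],[-0.002,0.0014,0],[0,0,0],[0,0,0]]' --turn '[[0,0,0],[0,0,0],[0,0,-0.112],[0,0,-0.112],[0,0,-0.112],[0,0,-0.112],[0,0,-0.112],[0,0,-0.112],[0,0,-0.112],[0,0,-0.112],[0,0,0],[0,0,0]]'

```text
t: 7.45
eef_pos: [544.7, 261.8, 95.5]
tool_rot: [[-0.7, -0.714, -0.0], [-0.714, 0.7, 0.0], [-0.0, 0.001, -1.0]]
contact_force: [-0.3, -0.1, -2.1]
opening: 30.0
```

step_arm --jaw '[20,20,20,20]' --linear '[[0,0,0.006],[0,0,0.005],[0,0,0.002],[0,0,0.001]]' --turn '[[0,0,0],[0,0,0],[0,0,0],[0,0,0]]'

```text
t: 7.85
eef_pos: [544.5, 261.5, 81.1]
tool_rot: [[-0.698, -0.716, -0.001], [-0.716, 0.698, -0.001], [0.001, 0.0, -1.0]]
contact_force: [-3.6, -1.4, 3.8]
opening: 29.7
```

Run:
```python
from h import *
o=ctrl.observe();print(o['t'],o['eef_pos'],o['opening'],o['contact_force'],o['tool_rot'].round(3))
```

```text
7.85 [544.45428159 261.4578516   81.09178976] 29.66562352729238 [-3.59094328 -1.42083025  3.80514814] [[-0.698 -0.716 -0.001]
 [-0.716  0.698 -0.001]
 [ 0.001  0.    -1.   ]]
```

step_arm --jaw '[65,65,65,65,65,65,65,65]' --linear '[[0,0,0],[0,0,0],[0,0,0],[0,0,-0.015],[0,0,-0.03],[0,0,-0.03],[0,0,0],[0,0,0]]' --turn '[[0,0,0],[0,0,0],[0,0,0],[0,0,0],[0,0,0],[0,0,0],[0,0,0],[0,0,0]]'

```text
t: 8.65
eef_pos: [545.1, 262.2, 157.3]
tool_rot: [[-0.698, -0.716, 0.001], [-0.716, 0.698, 0.002], [-0.002, 0.001, -1.0]]
contact_force: [0.3, -0.4, -0.2]
opening: 57.1
```

Run:
```python
from h import *
o=ctrl.observe();p,R=o['eef_pos'],o['tool_rot'];print(o['t'],p,o['opening'],R.round(3))
f=ctrl.grab_frame('wrist')[:,:,::-1];cv2.imwrite('pics/w5.png',f)
ax=np.array([544.6,261.6,0]);u=np.array([np.cos(.798),np.sin(.798),0])
c=ax-4*u
woverlay(f,[((c[0],c[1],.798,jaw_lines()),(0,255,0))],(200,100,500,340),2.6,'pics/wo5.png',p,R)
R1=Rt(.798,np.radians(28));g=ax-10*u+[0,0,99];T=g+19*R1[:,2];print(T)
pp,RR=plan(T-60*R1[:,2],R1,8)
plan(T,R1,4,pp,RR)
```

```text
8.65 [545.1267619  262.21999197 157.32238387] 57.098093972563774 [[-0.698 -0.716  0.001]
 [-0.716  0.698  0.002]
 [-0.002  0.001 -1.   ]]
[543.84598063 260.826733    82.22399574]
8 rows lin [[0.0037, -0.0, 0.0026], [0.0038, -0.0, 0.0024], [0.004, -0.0, 0.0022], [0.0041, -0.0, 0.0019], [0.0042, -0.0, 0.0017], [0.0043, -0.0, 0.0014], [0.0043, -0.0001, 0.0011], [0.0044, -0.0, 0.0009]] 
turn [0.0001, -0.061, -0.0] end [524.2 240.7 135.2]
4 rows lin [[0.0, -0.0, 0.015], [0.0, -0.0, 0.015], [0.0, -0.0, 0.015], [0.0, -0.0, 0.015]] 
turn [0.0, -0.0001, -0.0] end [543.8 260.9  82.2]
```

View pics/wo5.png

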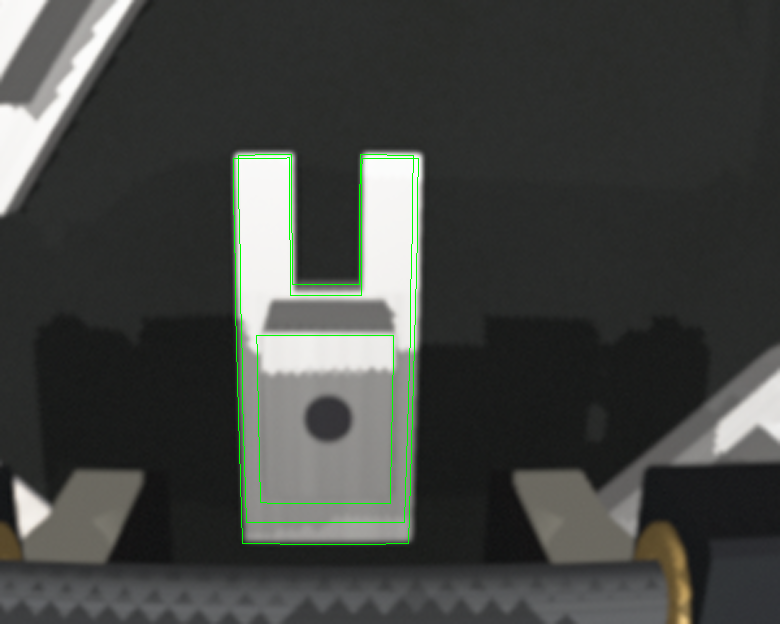

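step_arm --jaw '[65,65,65,65,65,65,65,65,65,65]' --linear '[[0.0037,0,0.0026],[0.0038,0,0.0024],[0.004,0,0.0022],[0.0041,0,0.0019],[0.0042,0,0.0017],[0.0043,0,0.0014],[0.0043,0,0.0011],[0.0044,0,0.0009],[0,0,0],[0,0,0]]' --turn '[[0,-0.061,0],[0,-0.061,0],[0,-0.061,0],[0,-0.061,0],[0,-0.061,0],[0,-0.061,0],[0,-0.061,0],[0,-0.061,0],[0,0,0],[0,0,0]]'

```text
t: 9.7
eef_pos: [524.1, 240.5, 134.9]
tool_rot: [[-0.617, -0.716, 0.326], [-0.633, 0.698, 0.335], [-0.467, 0.0, -0.884]]
contact_force: [0.8, 0.2, 0.9]
opening: 56.7
```

Run:
```python
from h import *
o=ctrl.observe();p,R=o['eef_pos'],o['tool_rot'];print(o['t'],p,o['opening'],R.round(3),o['joints'].round(3))
R1=Rt(.798,np.radians(28));print(R1.round(3))
plan([543.85,260.83,82.2],R1,4)
```

```text
9.7 [524.09872446 240.48499663 134.85706502] 56.66655843064264 [[-0.617 -0.716  0.326]
 [-0.633  0.698  0.335]
 [-0.467  0.    -0.884]] [ 0.754  0.073 -0.69  -0.067 -0.323 -1.468]
[[-0.616 -0.716  0.328]
 [-0.632  0.698  0.336]
 [-0.469  0.    -0.883]]
4 rows lin [[-0.0001, 0.0, 0.015], [-0.0001, 0.0, 0.0149], [-0.0001, 0.0, 0.015], [-0.0001, 0.0, 0.0149]] 
turn [0.0001, -0.0006, 0.0001] end [543.9 260.8  82.2]
```

step_arm --jaw '[65,65,65,65,65,65]' --linear '[[0,0,0.02],[0,0,0.02],[0,0,0.012],[0,0,0.0075],[0,0,0],[0,0,0]]' --turn '[[0,-0.002,0],[0,0,0],[0,0,0],[0,0,0],[0,0,0],[0,0,0]]'

```text
t: 10.3
eef_pos: [543.9, 261.0, 82.9]
tool_rot: [[-0.616, -0.716, 0.328], [-0.632, 0.698, 0.337], [-0.47, 0.0, -0.882]]
contact_force: [-0.3, -0.0, -0.0]
opening: 56.9
```

step_arm --jaw '[20,20,20,20,20,20]' --linear '[[0,0,0],[0,0,0],[0,0,0],[0,0,0],[0,0,0],[0,0,0]]' --turn '[[0,0,0],[0,0,0],[0,0,0],[0,0,0],[0,0,0],[0,0,0]]' --squeeze 45

```text
t: 10.9
eef_pos: [543.9, 260.9, 83.3]
tool_rot: [[-0.616, -0.716, 0.329], [-0.632, 0.698, 0.338], [-0.471, 0.0, -0.882]]
contact_force: [-4.0, -0.8, 6.0]
opening: 29.8
```

step_arm --jaw '[20,20,20,20,20,20,20]' --linear '[[-0.002,0,-0.005],[-0.008,0,-0.018],[-0.014,0,-0.026],[-0.014,0,-0.026],[-0.014,0,-0.026],[0,0,0],[0,0,0]]' --turn '[[0,0,0],[0,0,0],[0,0,0],[0,0,0],[0,0,0],[0,0,0],[0,0,0]]'

```text
t: 11.6
eef_pos: [542.3, 259.4, 196.6]
tool_rot: [[-0.616, -0.716, 0.328], [-0.631, 0.698, 0.338], [-0.471, 0.001, -0.882]]
contact_force: [-1.2, -0.1, -3.4]
opening: 29.6
```

Run:
```python
from chk import *
o=ctrl.observe();p,R=o['eef_pos'],o['tool_rot'];print(o['t'],p,o['opening'],o['contact_force'],o['torque'],R.round(3),o['joints'].round(3))
f=ctrl.grab_frame('wrist')[:,:,::-1];cv2.imwrite('pics/w6.png',f)
# jaw expected in hand: jaw axis pt rel to tool; draw
Rj=Rt(.798,np.radians(28));T0=np.array([543.85,260.83,82.2])
ax=np.array([544.6,261.6,0]);u=np.array([np.cos(.798),np.sin(.798),0]);c=ax-4*u
L=[(pose(c[0],c[1],.798,dens(P))-T0)@Rj@R.T+p for P in jaw_lines()]
woverlay(f,[((0,0,0,L),(0,255,0))],(150,150,500,480),2.2,'pics/wo6.png',p,R)
```

```text
11.6 [542.28723571 259.37259167 196.55846513] 29.643556454404845 [-1.16207822 -0.13677237 -3.42228744] [-1.43786003  1.54256758  0.01259622] [[-0.616 -0.716  0.328]
 [-0.631  0.698  0.338]
 [-0.471  0.001 -0.882]] [ 0.757  0.029 -0.575 -0.043 -0.477 -1.497]
```

View pics/wo6.png

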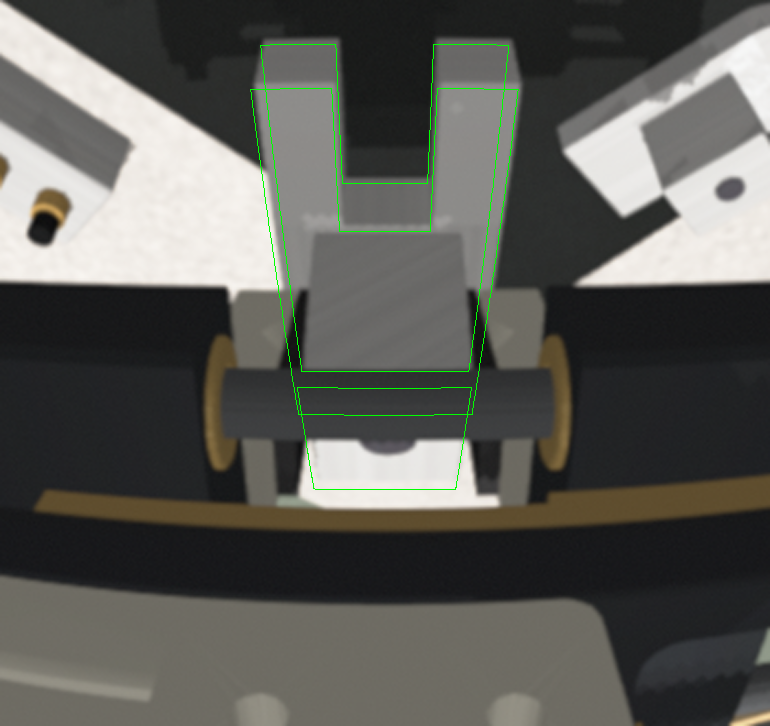

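```bash
cat > tgt.py <<'E'
from chk import *
C=np.array([557.,-174.,0]);cy=.133;ty=.115;tl=np.radians(28.1)
RF=Rt(ty,tl)
def fin(gx=-10,gy=54,h=0,ex=0,dz=0):
    g=C+Rz(cy)@np.array([gx+ex,gy,0])+[0,0,83+19*np.cos(tl)+dz]
    return g+(19-h)*RF[:,2]
E
python3 - <<'E'
from tgt import *
RA=Rt(.4,tl);A=np.array([465,110,250.])
B=fin(h=130,ex=-15);print('B',B,'F',fin())
try_('A',A,RA);try_('B',B,RF);try_('F',fin(),RF)
p,R=plan(A,RA,8)
p,R=plan(B,RF,10,p,R)
E
```

```text
B [ 473.12295894 -129.79132835  197.67649258] F [ 548.81758389 -120.77608778   83.        ]
A ok [ 0.77 -0.32 -0.89  0.33 -0.56 -2.18]
B ok [ 0.14 -0.19 -0.85  0.03 -0.42 -1.63]
F FAIL 1.7e-06 [ 0.12  0.16 -0.92  0.15 -0.   -1.73]
8 rows lin [[0.0145, -0.0061, -0.0154], [0.0142, -0.0071, -0.0153], [0.0139, -0.0081, -0.0151], [0.0135, -0.009, -0.0149], [0.013, -0.01, -0.0147], [0.0126, -0.0109, -0.0145], [0.0121, -0.0117, -0.0142], [0.0115, -0.0126, -0.014]] 
turn [0.0235, -0.0003, 0.0438] end [465. 110. 250.]
10 rows lin [[0.01, -0.0224, 0.0006], [0.0095, -0.0226, 0.0009], [0.0089, -0.0229, 0.0012], [0.0083, -0.0231, 0.0015], [0.0078, -0.0232, 0.0018], [0.0072, -0.0234, 0.0021], [0.0066, -0.0235, 0.0024], [0.006, -0.0237, 0.0027], [0.0053, -0.0238, 0.003], [0.0048, -0.0238, 0.0034]] 
turn [0.0134, 0.0, 0.0252] end [ 473.1 -129.8  197.6]
```

Run:
```python
import tgt
from tgt import *
for yaw in(.115,.125,.133,.15):
  for t in(28.1,27.5):
    for gx in(-10,-6):
      tgt.RF=Rt(yaw,np.radians(t));tgt.tl=np.radians(t)
      try_(f'{yaw} {t} {gx}',tgt.fin(gx=gx),tgt.RF)
```

```text
0.115 28.1 -10 FAIL 1.7e-06 [ 0.12  0.16 -0.92  0.15 -0.   -1.73]
0.115 28.1 -6 FAIL 1.1e-06 [ 0.12  0.17 -0.91  0.16 -0.   -1.73]
0.115 27.5 -10 ok [ 0.12  0.16 -0.91  0.14 -0.02 -1.72]
0.115 27.5 -6 ok [ 0.12  0.17 -0.9   0.13 -0.03 -1.71]
0.125 28.1 -10 ok [ 0.13  0.16 -0.89  0.06 -0.03 -1.63]
0.125 28.1 -6 ok [ 0.13  0.17 -0.88  0.06 -0.03 -1.63]
0.125 27.5 -10 ok [ 0.13  0.16 -0.87  0.05 -0.06 -1.62]
0.125 27.5 -6 ok [ 0.13  0.17 -0.87  0.05 -0.06 -1.62]
0.133 28.1 -10 ok [ 0.13  0.16 -0.86 -0.01 -0.06 -1.56]
0.133 28.1 -6 ok [ 0.13  0.17 -0.86 -0.01 -0.06 -1.56]
0.133 27.5 -10 ok [ 0.13  0.16 -0.85 -0.01 -0.08 -1.56]
0.133 27.5 -6 ok [ 0.13  0.16 -0.85 -0.01 -0.08 -1.56]
0.15 28.1 -10 ok [ 0.13  0.16 -0.83 -0.1  -0.1  -1.45]
0.15 28.1 -6 ok [ 0.13  0.17 -0.82 -0.1  -0.1  -1.45]
0.15 27.5 -10 ok [ 0.13  0.16 -0.82 -0.09 -0.11 -1.46]
0.15 27.5 -6 ok [ 0.13  0.17 -0.81 -0.09 -0.11 -1.47]
```

step_arm --jaw '[20,20,20,20,20,20,20,20,20,20]' --linear '[[0.0145,-0.006,-0.0155],[0.014,-0.007,-0.0155],[0.014,-0.008,-0.015],[0.0135,-0.009,-0.015],[0.013,-0.01,-0.0145],[0.0125,-0.011,-0.0145],[0.012,-0.012,-0.014],[0.0115,-0.0125,-0.014],[0,0,0],[0,0,0]]' --turn '[[0.0235,0,0.044],[0.0235,0,0.044],[0.0235,0,0.044],[0.0235,0,0.044],[0.0235,0,0.044],[0.0235,0,0.044],[0.0235,0,0.044],[0.0235,0,0.044],[0,0,0],[0,0,0]]'

```text
t: 12.65
eef_pos: [465.5, 110.5, 250.0]
tool_rot: [[-0.813, -0.389, 0.432], [-0.344, 0.921, 0.183], [-0.469, 0.0, -0.883]]
contact_force: [0.9, 0.4, -2.8]
opening: 29.8
```

```bash
sed -i 's/ty=.115/ty=.133/' tgt.py
python3 - <<'E'
from tgt import *
o=ctrl.observe();p,R=o['eef_pos'],o['tool_rot'];print(o['t'],p,o['opening'],o['contact_force'],R.round(3),o['joints'].round(3))
B=fin(h=130,ex=-15);print(B)
p,R=plan(B+[0,0,40],RF,12)
E
```

```text
12.65 [465.52427878 110.49853996 250.03044359] 29.817116394222577 [ 0.9022728   0.40875478 -2.80295804] [[-0.813 -0.389  0.432]
 [-0.344  0.921  0.183]
 [-0.469  0.    -0.883]] [ 0.777 -0.31  -0.851  0.314 -0.594 -2.171]
[ 473.23935269 -130.72517171  197.67649258]
12 rows lin [[0.0069, -0.0188, -0.0025], [0.0065, -0.0189, -0.0023], [0.0061, -0.0191, -0.0021], [0.0058, -0.0192, -0.0019], [0.0054, -0.0193, -0.0017], [0.005, -0.0195, -0.0015], [0.0046, -0.0196, -0.0013], [0.0042, -0.0196, -0.0011], [0.0038, -0.0197, -0.0009], [0.0035, -0.0198, -0.0006], [0.003, -0.0199, -0.0004], [0.0027, -0.02, -0.0003]] 
turn [0.0105, -0.0001, 0.0196] end [ 473.2 -130.7  237.7]
```

Run:
```python
from tgt import *
B=fin(h=130,ex=-15)
p,R=plan(B,RF,12)
```

```text
12 rows lin [[0.0084, -0.0188, 0.0005], [0.0081, -0.0189, 0.0006], [0.0077, -0.0191, 0.0008], [0.0073, -0.0192, 0.0011], [0.0069, -0.0193, 0.0013], [0.0066, -0.0195, 0.0014], [0.0062, -0.0196, 0.0017], [0.0058, -0.0196, 0.0019], [0.0054, -0.0197, 0.0021], [0.005, -0.0198, 0.0022], [0.0046, -0.0199, 0.0025], [0.0043, -0.02, 0.0026]] 
turn [0.0105, -0.0001, 0.0196] end [ 473.2 -130.7  197.7]
```

step_arm --jaw '[20,20,20,20,20,20,20,20,20,20,20,20]' --linear '[[0.0085,-0.019,0.0005],[0.008,-0.019,0.0005],[0.0075,-0.019,0.001],[0.0075,-0.019,0.001],[0.007,-0.0195,0.0015],[0.0065,-0.0195,0.0015],[0.006,-0.0195,0.0015],[0.006,-0.0195,0.002],[0.0055,-0.0195,0.002],[0.005,-0.02,0.002],[0.0045,-0.02,0.0025],[0.0045,-0.02,0.0025]]' --turn '[[0.0105,0,0.0196],[0.0105,0,0.0196],[0.0105,0,0.0196],[0.0105,0,0.0196],[0.0105,0,0.0196],[0.0105,0,0.0196],[0.0105,0,0.0196],[0.0105,0,0.0196],[0.0105,0,0.0196],[0.0105,0,0.0196],[0.0105,0,0.0196],[0.0105,0,0.0196]]'

```text
t: 13.85
eef_pos: [473.5, -131.3, 197.3]
tool_rot: [[-0.876, -0.132, 0.465], [-0.117, 0.991, 0.062], [-0.469, -0.0, -0.883]]
contact_force: [-0.1, 0.4, -2.8]
opening: 29.7
```

step_arm --jaw '[20,20,20]' --linear '[[0,0,0],[0,0,0],[0,0,0]]' --turn '[[0,0,0],[0,0,0],[0,0,0]]'

```text
t: 14.15
eef_pos: [473.4, -130.2, 198.2]
tool_rot: [[-0.875, -0.133, 0.466], [-0.117, 0.991, 0.062], [-0.47, -0.0, -0.883]]
contact_force: [0.2, 0.3, -3.2]
opening: 29.7
```

Run:
```python
from tgt import *
o=ctrl.observe();p,R=o['eef_pos'],o['tool_rot'];print(o['t'],p,o['opening'],o['contact_force'],R.round(3),RF.round(3),o['joints'].round(3))
f=ctrl.grab_frame('wrist')[:,:,::-1];cv2.imwrite('pics/w7.png',f);np.savez('w7.npz',p=p,R=R)
g=np.clip(((f/255.)**.5)*255,0,255).astype(np.uint8)
woverlay(g,[((*C[:2],cy,case_lines()),(0,255,0))],(0,0,640,480),1.25,'pics/wo7.png',p,R)
s=ctrl.grab_frame('scene')[:,:,::-1];cv2.imwrite('pics/s2.png',cv2.resize(s[60:310,150:420],None,fx=2.9,fy=2.4))
```

```text
14.15 [ 473.40450109 -130.24803573  198.211928  ] 29.672810953414405 [ 0.15983901  0.31568281 -3.22185006] [[-0.875 -0.133  0.466]
 [-0.117  0.991  0.062]
 [-0.47  -0.    -0.883]] [[-0.874 -0.133  0.467]
 [-0.117  0.991  0.062]
 [-0.471  0.    -0.882]] [ 0.133 -0.185 -0.776  0.    -0.491 -1.571]
```

View pics/wo7.png

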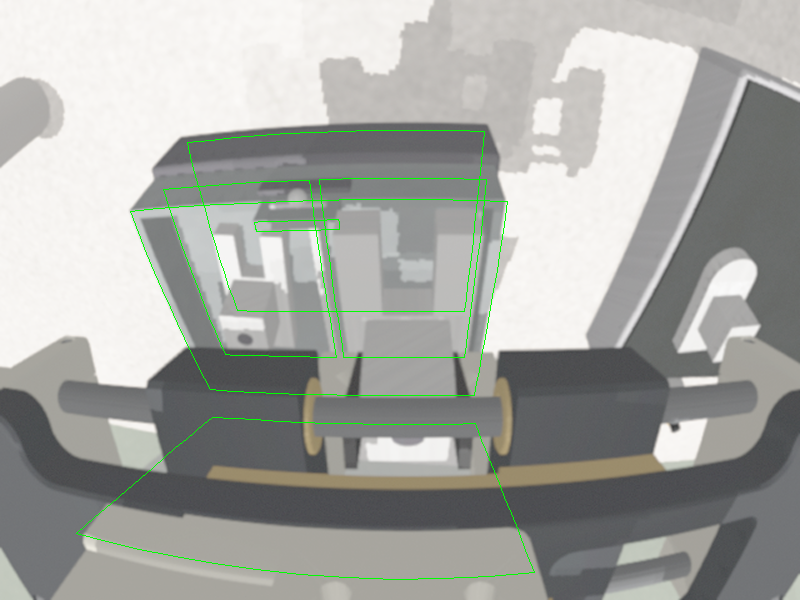

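View pics/s2.png

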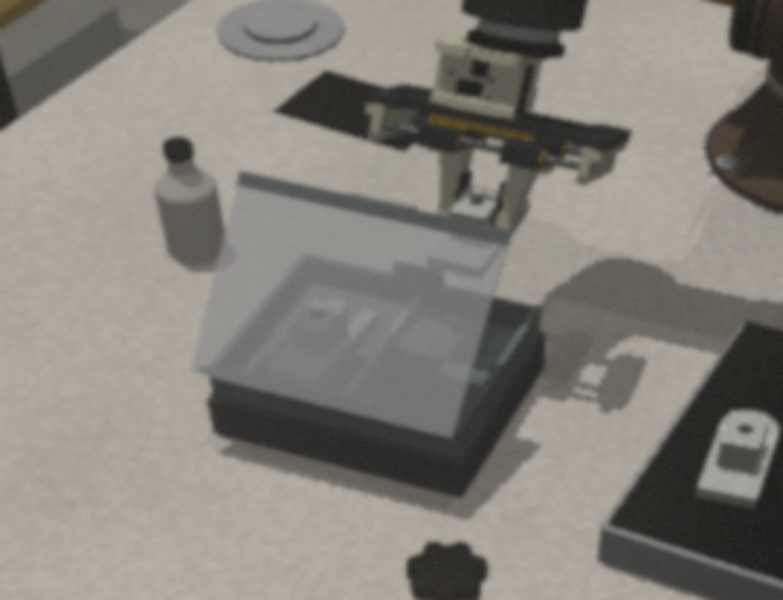

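Run:
```python
from tgt import *
p,R=plan(fin(h=55,ex=-15),RF,4)
p,R=plan(fin(h=42,ex=-3),RF,3,p,R)
p,R=plan(fin(h=12),RF,3,p,R)
```

```text
4 rows lin [[0.0002, -0.0002, 0.0189], [0.0002, -0.0002, 0.0189], [0.0001, -0.0001, 0.019], [0.0002, -0.0002, 0.0189]] 
turn [0.0, -0.0002, 0.0002] end [ 508.2 -126.1  131.5]
3 rows lin [[-0.0035, 0.0, 0.0062], [-0.0035, 0.0, 0.0062], [-0.0036, 0.0, 0.0063]] 
turn [0.0, 0.0, -0.0] end [ 526.2 -123.6  120. ]
3 rows lin [[-0.0009, 0.0, 0.0105], [-0.0009, 0.0, 0.0104], [-0.0008, 0.0, 0.0105]] 
turn [0.0, 0.0, -0.0] end [ 543.2 -121.4   93.6]
```

step_arm --jaw '[20,20,20,20,20,20]' --linear '[[0,0,0.019],[0,0,0.019],[0,0,0.019],[0,0,0.019],[0,0,0],[0,0,0]]' --turn '[[0,0,0],[0,0,0],[0,0,0],[0,0,0],[0,0,0],[0,0,0]]'

```text
t: 14.85
eef_pos: [508.6, -125.4, 131.7]
tool_rot: [[-0.875, -0.133, 0.466], [-0.118, 0.991, 0.062], [-0.47, -0.0, -0.883]]
contact_force: [0.1, 0.8, -2.5]
opening: 29.5
```

step_arm --jaw '[20,20,20,20,20]' --linear '[[-0.0035,0,0.006],[-0.0035,0,0.006],[-0.0035,0,0.0065],[0,0,0],[0,0,0]]' --turn '[[0,0,0],[0,0,0],[0,0,0],[0,0,0],[0,0,0]]'

```text
t: 15.35
eef_pos: [526.6, -123.5, 120.1]
tool_rot: [[-0.875, -0.132, 0.466], [-0.117, 0.991, 0.062], [-0.47, -0.0, -0.883]]
contact_force: [0.8, 0.3, -3.1]
opening: 29.8
```

Run:
```python
from tgt import *
o=ctrl.observe();p,R=o['eef_pos'],o['tool_rot'];print(o['t'],p,fin(h=42,ex=-3),o['contact_force'],R.round(3),o['joints'].round(3))
s=ctrl.grab_frame('scene')[:,:,::-1];cv2.imwrite('pics/s3.png',cv2.resize(s[90:280,200:380],None,fx=4,fy=3.1))
f=ctrl.grab_frame('wrist')[:,:,::-1]
g=np.clip(((f/255.)**.5)*255,0,255).astype(np.uint8)
woverlay(g,[((*C[:2],cy,case_lines()[:-1]),(0,255,0))],(0,0,640,480),1.25,'pics/wo8.png',p,R)
```

```text
15.35 [ 526.5764362  -123.5191856   120.08016218] [ 526.21636459 -123.63738782  120.04932837] [ 0.78766922  0.3291696  -3.12666801] [[-0.875 -0.132  0.466]
 [-0.117  0.991  0.062]
 [-0.47  -0.    -0.883]] [ 0.132  0.033 -0.811  0.    -0.238 -1.571]
```

View pics/s3.png

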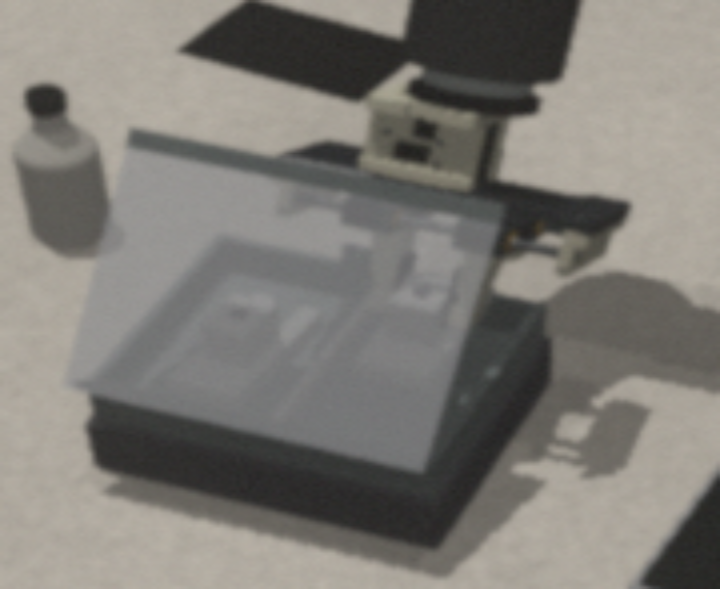

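View pics/wo8.png

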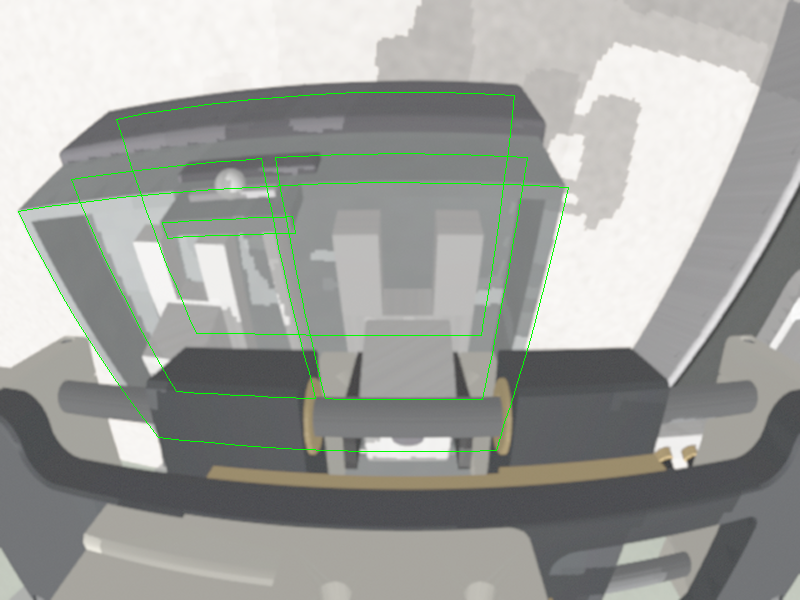

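step_arm --jaw '[20,20,20,20,20,20]' --linear '[[-0.001,0,0.008],[-0.001,0,0.008],[-0.001,0,0.008],[0,0,0.006],[0,0,0],[0,0,0]]' --turn '[[0,0,0],[0,0,0],[0,0,0],[0,0,0],[0,0,0],[0,0,0]]'

```text
t: 16.05
eef_pos: [543.0, -121.3, 94.7]
tool_rot: [[-0.875, -0.132, 0.465], [-0.117, 0.991, 0.062], [-0.47, -0.0, -0.883]]
contact_force: [-0.5, -0.4, -3.1]
opening: 29.6
```

Run:
```python
from tgt import *
o=ctrl.observe();p,R=o['eef_pos'],o['tool_rot'];print(o['t'],p,fin(h=12),fin(),o['contact_force'],R.round(4),o['joints'].round(3))
plan(fin(),RF,4)
```

```text
16.05 [ 543.02420997 -121.29539711   94.72026539] [ 543.19543479 -121.3657614    93.58552239] [ 548.79766064 -120.61624071   83.        ] [-0.49133984 -0.4277421  -3.11940016] [[-8.752e-01 -1.321e-01  4.655e-01]
 [-1.167e-01  9.912e-01  6.180e-02]
 [-4.696e-01 -2.000e-04 -8.829e-01]] [ 0.132  0.106 -0.813  0.    -0.163 -1.571]
4 rows lin [[0.0001, -0.0, 0.0033], [0.0001, -0.0, 0.0033], [0.0001, -0.0, 0.0032], [0.0001, -0.0001, 0.0033]] 
turn [-0.0001, -0.0004, -0.0001] end [ 548.8 -120.6   83. ]
```

step_arm --jaw '[20,20,20,20,20,20]' --linear '[[0,0,0.004],[0,0,0.0035],[0,0,0.002],[0.0005,0,0.001],[0.0005,0,0.001],[0,0,0]]' --turn '[[0,0,0],[0,0,0],[0,0,0],[0,0,0],[0,0,0],[0,0,0]]'

```text
t: 16.65
eef_pos: [547.6, -120.7, 84.5]
tool_rot: [[-0.875, -0.132, 0.466], [-0.117, 0.991, 0.062], [-0.47, -0.0, -0.882]]
contact_force: [0.5, -0.6, -3.3]
opening: 29.4
```

step_arm --jaw '[20,20,20]' --linear '[[0.0003,0,0.0006],[0.0003,0,0.0006],[0,0,0]]' --turn '[[0,0,0],[0,0,0],[0,0,0]]'

```text
t: 16.95
eef_pos: [547.8, -120.7, 83.3]
tool_rot: [[-0.875, -0.132, 0.467], [-0.117, 0.991, 0.062], [-0.471, -0.0, -0.882]]
contact_force: [-0.4, -0.2, -3.1]
opening: 29.7
```

step_arm --jaw '[20,20,20]' --linear '[[0.0002,0,0.0004],[0.0002,0,0.0004],[0,0,0]]' --turn '[[0,0,0],[0,0,0],[0,0,0]]'

```text
t: 17.25
eef_pos: [548.2, -120.7, 83.2]
tool_rot: [[-0.874, -0.132, 0.468], [-0.117, 0.991, 0.062], [-0.472, -0.0, -0.882]]
contact_force: [-4.0, -0.6, 6.1]
opening: 30.0
```

step_arm --jaw '[47,47,47,47,47]' --linear '[[0,0,0],[0,0,0],[0,0,0],[0,0,0],[0,0,0]]' --turn '[[0,0,0],[0,0,0],[0,0,0],[0,0,0],[0,0,0]]'

```text
t: 17.75
eef_pos: [547.9, -120.7, 82.4]
tool_rot: [[-0.875, -0.132, 0.466], [-0.117, 0.991, 0.062], [-0.471, -0.0, -0.882]]
contact_force: [-0.4, -0.2, 0.3]
opening: 41.2
```

Run:
```python
from tgt import *
o=ctrl.observe();p,R=o['eef_pos'],o['tool_rot'];print(o['t'],p,o['contact_force'],o['opening'])
f=ctrl.grab_frame('wrist')[:,:,::-1]
g=np.clip(((f/255.)**.5)*255,0,255).astype(np.uint8)
woverlay(g,[((*C[:2],cy,case_lines()[:-1]),(0,255,0))],(0,0,640,480),1.25,'pics/wo9.png',p,R)
```

```text
17.75 [ 547.86124037 -120.65417246   82.39224837] [-0.39071813 -0.15972361  0.31189257] 41.166380008827936
```

View pics/wo9.png

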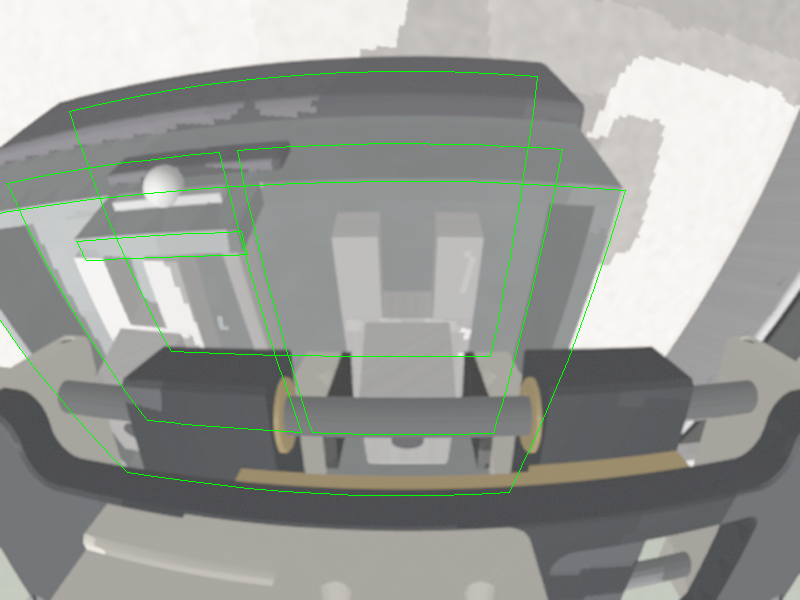

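step_arm --jaw '[47,47,47,47,47,47,47,47,47,47,47]' --linear '[[0,0,-0.005],[0.001,0,-0.012],[0.001,0,-0.012],[0.001,0,-0.012],[0.0035,0,-0.006],[0.0035,0,-0.006],[0.0035,0,-0.007],[0,0,-0.025],[0,0,-0.03],[0.005,0,-0.03],[0.01,0,-0.03]]' --turn '[[0,0,0],[0,0,0],[0,0,0],[0,0,0],[0,0,0],[0,0,0],[0,0,0],[0,0,0],[0,0,0],[0,0,0],[0,0,0]]'

```text
t: 18.9
eef_pos: [440.4, -135.0, 224.4]
tool_rot: [[-0.875, -0.132, 0.466], [-0.117, 0.991, 0.062], [-0.47, -0.0, -0.883]]
contact_force: [0.6, -0.1, -0.2]
opening: 41.4
```

step_arm --jaw '[0,0,0]' --linear '[[0,0,0],[0,0,0],[0,0,0]]' --turn '[[0,0,0],[0,0,0],[0,0,0]]'

```text
t: 19.2
eef_pos: [441.0, -134.8, 222.7]
tool_rot: [[-0.875, -0.132, 0.466], [-0.117, 0.991, 0.062], [-0.47, -0.0, -0.883]]
contact_force: [0.6, 0.2, 0.2]
opening: 22.5
```

Run:
```python
from tgt import *
o=ctrl.observe();p,R=o['eef_pos'],o['tool_rot'];print(o['t'],p,o['contact_force'],o['opening'])
f=ctrl.grab_frame('wrist')[:,:,::-1]
g=np.clip(((f/255.)**.5)*255,0,255).astype(np.uint8)
j=C+Rz(cy)@np.array([-4.5,54,0])
woverlay(g,[((*C[:2],cy,case_lines()[:-1]),(0,255,0)),((j[0],j[1],.133,jaw_lines()),(0,0,255))],(100,60,500,360),2,'pics/wo10.png',p,R)
# lid press
hinge=np.array([88.5,0,94.])
for q in(.9,.6,.3,.1,0):
    lp=np.array([88.5-(180*np.cos(q)-25*np.sin(q)),0,94+180*np.sin(q)+25*np.cos(q)]);w=C+Rz(cy)@lp
    print(q,lp.round(1),w.round(1))
    for tilt in(0,):
        try_(f'{tilt}',w,Rt(cy,np.radians(tilt)))
```

```text
19.2 [ 441.02866825 -134.80637813  222.71217877] [0.56975926 0.22739818 0.20473675] 22.520910235843623
0.9 [ -3.8   0.  250.5] [ 553.2 -174.5  250.5]
0 ok [ 0.03  0.19 -0.17 -0.   -1.22 -1.47]
0.6 [-45.9   0.  216.3] [ 511.5 -180.1  216.3]
0 ok [ 0.02  0.15 -0.3  -0.   -1.13 -1.46]
0.3 [-76.1   0.  171.1] [ 481.6 -184.1  171.1]
0 ok [ 0.02  0.14 -0.42  0.   -1.01 -1.45]
0.1 [-88.1   0.  136.8] [ 469.7 -185.7  136.8]
0 ok [ 0.01  0.16 -0.48 -0.   -0.93 -1.45]
0 [-91.5   0.  119. ] [ 466.3 -186.1  119. ]
0 ok [ 0.01  0.18 -0.51 -0.   -0.88 -1.45]
```

View pics/wo10.png

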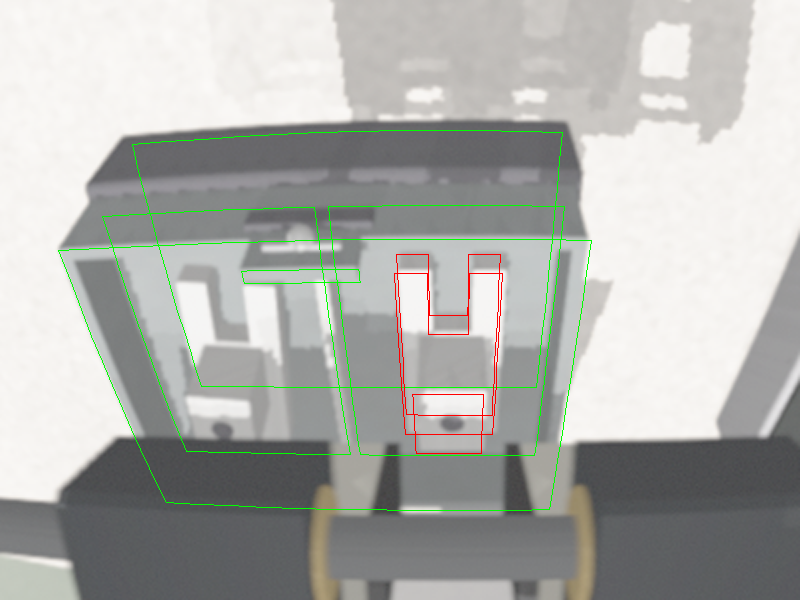

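```bash
cat >> tgt.py <<'E'
RV=Rt(cy,0)
def press(q,dz=0):
    lp=np.array([88.5-(180*np.cos(q)-25*np.sin(q))+9.5*np.sin(q),0,94+180*np.sin(q)+25*np.cos(q)+dz])
    return C+Rz(cy)@lp
E
python3 - <<'E'
from tgt import *
p,R=plan([480,-170,330],RV,8)
p,R=plan(press(.9,40),RV,4,p,R)
print(press(.9))
E
```

```text
8 rows lin [[-0.0101, -0.005, -0.0099], [-0.0094, -0.005, -0.0105], [-0.0088, -0.005, -0.011], [-0.0081, -0.005, -0.0116], [-0.0074, -0.005, -0.012], [-0.0066, -0.005, -0.0124], [-0.0058, -0.005, -0.0128], [-0.005, -0.005, -0.0132]] 
turn [-0.0, 0.061, -0.0001] end [ 479.9 -170.   330. ]
4 rows lin [[-0.0199, -0.0036, 0.0099], [-0.0199, -0.0035, 0.0099], [-0.0198, -0.0036, 0.0098], [-0.0199, -0.0035, 0.0099]] 
turn [-0.0001, 0.0, 0.0001] end [ 560.6 -173.5  290.5]
[ 560.60288184 -173.51797116  250.53909294]
```

step_arm --jaw '[0,0,0,0,0,0,0,0,0,0]' --linear '[[-0.01,-0.005,-0.01],[-0.0095,-0.005,-0.0105],[-0.009,-0.005,-0.011],[-0.008,-0.005,-0.0115],[-0.0075,-0.005,-0.012],[-0.0065,-0.005,-0.0125],[-0.006,-0.005,-0.013],[-0.005,-0.005,-0.013],[0,0,0],[0,0,0]]' --turn '[[0,0.061,0],[0,0.061,0],[0,0.061,0],[0,0.061,0],[0,0.061,0],[0,0.061,0],[0,0.061,0],[0,0.061,0],[0,0,0],[0,0,0]]'

```text
t: 20.25
eef_pos: [480.7, -169.8, 329.1]
tool_rot: [[-0.991, -0.132, -0.001], [-0.132, 0.991, 0.0], [0.001, 0.001, -1.0]]
contact_force: [-0.9, 1.3, -1.9]
opening: 0.0
```

step_arm --jaw '[0,0,0,0,0,0]' --linear '[[-0.02,-0.0035,0.008],[-0.02,-0.0035,0.01],[-0.02,-0.0035,0.01],[-0.02,-0.0035,0.012],[0,0,0],[0,0,0]]' --turn '[[0,0,0],[0,0,0],[0,0,0],[0,0,0],[0,0,0],[0,0,0]]'

```text
t: 20.85
eef_pos: [560.7, -173.2, 290.1]
tool_rot: [[-0.991, -0.132, -0.0], [-0.132, 0.991, 0.0], [0.0, 0.0, -1.0]]
contact_force: [-0.1, 0.6, 0.3]
opening: 0.2
```

Run:
```python
from tgt import *
o=ctrl.observe();p,R=o['eef_pos'],o['tool_rot'];print(o['t'],p,R.round(3),o['contact_force'],o['opening'])
s=ctrl.grab_frame('scene')[:,:,::-1];cv2.imwrite('pics/s4.png',cv2.resize(s[60:280,180:400],None,fx=3.2,fy=2.7))
p,R=p,R
for q in(.9,.8,.7,.6,.5,.4,.3,.2,.15,.1):
    p,R=plan(press(q,-2 if q<.9 else -2),RV,1,p,R)
```

```text
20.85 [ 560.65169005 -173.15186275  290.09955051] [[-0.991 -0.132 -0.   ]
 [-0.132  0.991  0.   ]
 [ 0.     0.    -1.   ]] [-0.12493016  0.59311724  0.27564952] 0.17565295604642733
1 rows lin [[0.0001, -0.0004, 0.0416]] 
turn [0.0002, -0.0001, -0.0005] end [ 560.6 -173.6  248.5]
1 rows lin [[0.0158, 0.0, 0.01]] 
turn [-0.0, 0.0, 0.0] end [ 544.9 -175.7  238.5]
1 rows lin [[0.0148, 0.0, 0.0114]] 
turn [-0.0, 0.0, 0.0] end [ 530.3 -177.6  227.1]
1 rows lin [[0.0136, 0.0, 0.0128]] 
turn [-0.0, 0.0, 0.0] end [ 516.8 -179.4  214.3]
1 rows lin [[0.0124, 0.0, 0.0141]] 
turn [-0.0, 0.0, 0.0] end [ 504.5 -181.1  200.2]
1 rows lin [[0.0109, 0.0, 0.0151]] 
turn [-0.0, 0.0, 0.0] end [ 493.7 -182.5  185.1]
1 rows lin [[0.0094, 0.0, 0.016]] 
turn [-0.0, 0.0, 0.0] end [ 484.4 -183.8  169.1]
1 rows lin [[0.0078, 0.0, 0.0168]] 
turn [-0.0, 0.0, 0.0] end [ 476.7 -184.8  152.3]
1 rows lin [[0.0033, 0.0, 0.0087]] 
turn [-0.0, 0.0, 0.0] end [ 473.4 -185.2  143.6]
1 rows lin [[0.0028, 0.0, 0.0088]] 
turn [-0.0, 0.0, 0.0] end [ 470.6 -185.6  134.8]
```

View pics/s4.png

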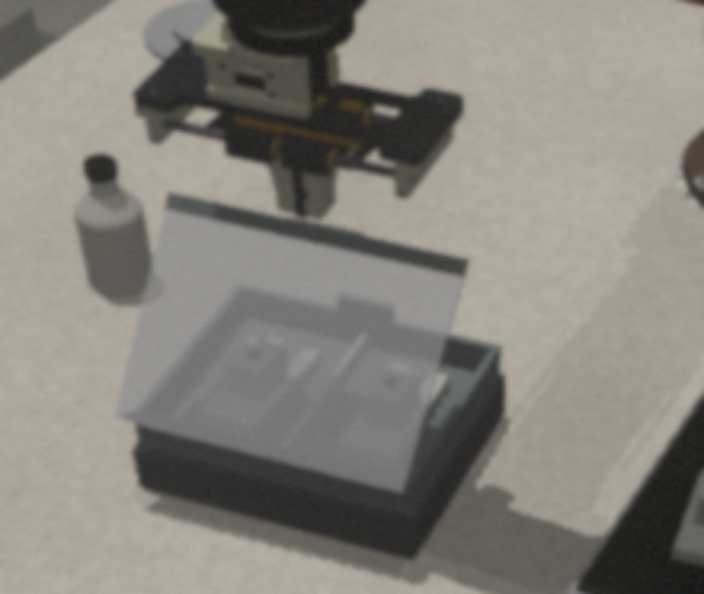

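step_arm --jaw '[0,0,0,0,0,0,0,0]' --linear '[[0,0,0.025],[0,0,0.016],[0.008,0,0.005],[0.008,0,0.005],[0.0075,0,0.0055],[0.0075,0,0.006],[0.007,0,0.006],[0.007,0,0.0065]]' --turn '[[0,0,0],[0,0,0],[0,0,0],[0,0,0],[0,0,0],[0,0,0],[0,0,0],[0,0,0]]'

```text
t: 21.7
eef_pos: [516.5, -179.4, 216.2]
tool_rot: [[-0.991, -0.132, 0.003], [-0.132, 0.991, -0.0], [-0.003, -0.0, -1.0]]
contact_force: [1.8, 0.6, 0.4]
opening: 0.9
```

Run:
```python
from tgt import *
o=ctrl.observe();p,R=o['eef_pos'],o['tool_rot'];print(o['t'],p,o['contact_force'],press(.6))
s=ctrl.grab_frame('scene')[:,:,::-1];cv2.imwrite('pics/s5.png',cv2.resize(s[60:280,180:400],None,fx=3.2,fy=2.7))
```

```text
21.7 [ 516.45677824 -179.38689536  216.24167953] [1.77860658 0.57442455 0.44718903] [ 516.77813787 -179.38127493  216.26903558]
```

View pics/s5.png

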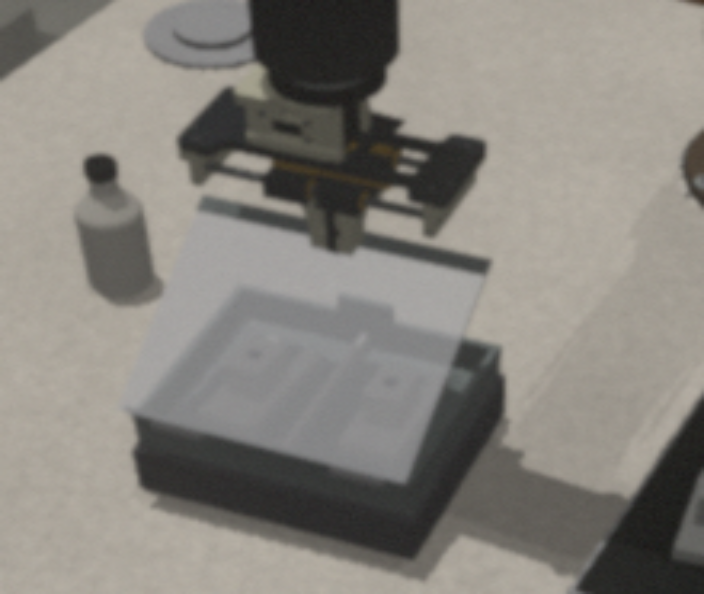

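Lid is following the fingers. I'll continue along the arc.

step_arm --jaw '[0,0,0,0,0,0,0,0,0]' --linear '[[0.006,0,0.007],[0.006,0,0.007],[0.0055,0,0.0075],[0.0055,0,0.0075],[0.0045,0,0.008],[0.0045,0,0.008],[0.004,0,0.0085],[0.004,0,0.0085],[0.003,0,0.008]]' --turn '[[0,0,0],[0,0,0],[0,0,0],[0,0,0],[0,0,0],[0,0,0],[0,0,0],[0,0,0],[0,0,0]]'

```text
t: 22.65
eef_pos: [474.0, -185.0, 145.4]
tool_rot: [[-0.991, -0.132, 0.002], [-0.132, 0.991, 0.0], [-0.002, -0.0, -1.0]]
contact_force: [0.9, 1.0, 0.9]
opening: 0.5
```

Run:
```python
from tgt import *
o=ctrl.observe();p,R=o['eef_pos'],o['tool_rot'];print(o['t'],p,o['contact_force'],press(.15),press(.05),press(0))
s=ctrl.grab_frame('scene')[:,:,::-1];cv2.imwrite('pics/s6.png',cv2.resize(s[60:280,180:400],None,fx=3.2,fy=2.7))
```

```text
22.65 [ 474.03453765 -184.96914779  145.44460149] [0.87412131 0.99853249 0.86661444] [ 473.42151918 -185.18194833  145.61814079] [ 468.24009938 -185.87516945  127.96500698] [ 466.30807952 -186.133654    119.        ]
```

View pics/s6.png

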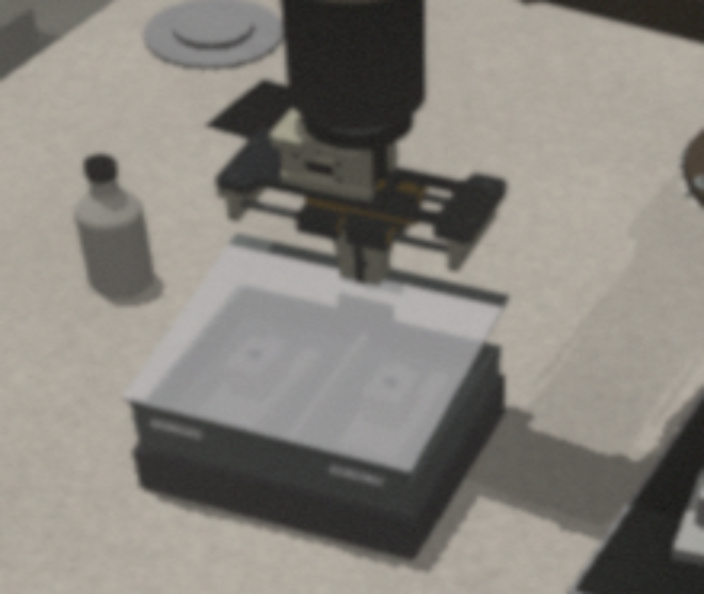

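step_arm --jaw '[0,0,0,0,0]' --linear '[[0.003,0,0.006],[0.002,0,0.006],[0.002,0,0.005],[0.0015,0,0.004],[0.0005,0,0.003]]' --turn '[[0,0,0],[0,0,0],[0,0,0],[0,0,0],[0,0,0]]'

```text
t: 23.2
eef_pos: [465.1, -186.1, 121.8]
tool_rot: [[-0.991, -0.132, 0.001], [-0.132, 0.991, 0.0], [-0.001, 0.0, -1.0]]
contact_force: [0.6, -0.2, 0.4]
opening: 0.1
```

step_arm --jaw '[0,0,0]' --linear '[[0,0,0.002],[0,0,0.002],[0,0,0]]' --turn '[[0,0,0],[0,0,0],[0,0,0]]'

```text
t: 23.5
eef_pos: [464.6, -186.2, 118.3]
tool_rot: [[-0.991, -0.132, -0.0], [-0.132, 0.991, -0.0], [0.0, -0.0, -1.0]]
contact_force: [-5.0, 2.3, 9.7]
opening: 0.5
```

step_arm --jaw '[0,0,0]' --linear '[[0,0,0.001],[0,0,0.001],[0,0,0]]' --turn '[[0,0,0],[0,0,0],[0,0,0]]'

```text
t: 23.8
eef_pos: [464.5, -186.3, 117.3]
tool_rot: [[-0.991, -0.132, 0.0], [-0.132, 0.991, -0.0], [-0.0, -0.0, -1.0]]
contact_force: [-8.3, 5.0, 18.9]
opening: 0.4
```

step_arm --jaw '[0,0,0]' --linear '[[0,0,0.001],[0,0,0],[0,0,0]]' --turn '[[0,0,0],[0,0,0],[0,0,0]]'

```text
t: 24.1
eef_pos: [464.5, -186.3, 116.8]
tool_rot: [[-0.991, -0.133, 0.0], [-0.133, 0.991, -0.0], [-0.0, -0.001, -1.0]]
contact_force: [-10.9, 5.8, 24.1]
opening: 0.4
```

step_arm --jaw '[0,0,0,0]' --linear '[[0,0,0.001],[0,0,0],[0,0,-0.004],[0,0,-0.004]]' --turn '[[0,0,0],[0,0,0],[0,0,0],[0,0,0]]'

```text
t: 24.5
eef_pos: [465.3, -186.1, 122.5]
tool_rot: [[-0.991, -0.132, 0.002], [-0.132, 0.991, 0.0], [-0.002, -0.0, -1.0]]
contact_force: [0.9, -0.3, 0.1]
opening: 0.4
```

step_arm --jaw '[0,0,0,0,0,0]' --linear '[[0,0,-0.005],[0,0,-0.02],[0,0,-0.03],[0,0,-0.04],[0,0,0],[0,0,0]]' --turn '[[0,0,0],[0,0,0],[0,0,0],[0,0,0],[0,0,0],[0,0,0]]'

```text
t: 25.1
eef_pos: [465.9, -186.1, 217.9]
tool_rot: [[-0.991, -0.132, 0.004], [-0.132, 0.991, 0.0], [-0.004, -0.0, -1.0]]
contact_force: [0.1, 0.3, -0.7]
opening: 0.3
```

Run:
```python
from tgt import *
o=ctrl.observe();p,R=o['eef_pos'],o['tool_rot'];print(o['t'],p,o['contact_force'])
s=ctrl.grab_frame('scene')[:,:,::-1]
overlay(s,'scene',[((*C[:2],cy,[case_lines(0)[-1]]),(0,255,0))],(180,60,400,280),2.7,'pics/s7.png')
f=ctrl.grab_frame('wrist')[:,:,::-1];cv2.imwrite('pics/w11.png',f)
```

```text
25.1 [ 465.86160791 -186.07169048  217.94737291] [ 0.13663989  0.2697304  -0.74832955]
```

View pics/s7.png

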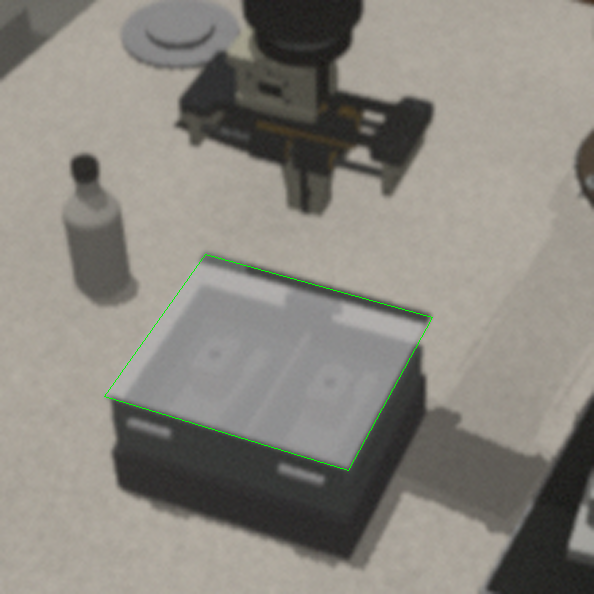

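View pics/w11.png

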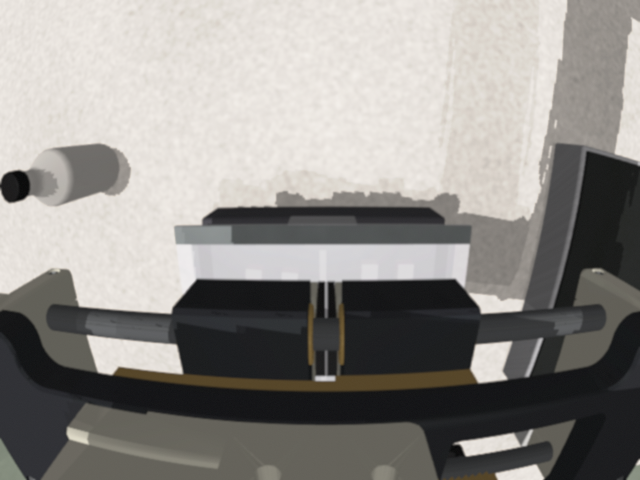

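step_arm --jaw '[0,0,0,0,0,0,0,0,0,0]' --linear '[[0,0,-0.04],[0,-0.03,-0.04],[0,-0.04,-0.03],[0,-0.04,-0.02],[0,-0.04,0],[0,-0.04,0],[0,-0.03,0],[0,0,0],[0,0,0],[0,0,0]]' --turn '[[0,0,0],[0,0,0],[0,0,0],[0,0,0],[0,0,0],[0,0,0],[0,0,0],[0,0,0],[0,0,0],[0,0,0]]'

```text
t: 26.2
eef_pos: [494.0, -403.6, 346.4]
tool_rot: [[-0.991, -0.132, 0.001], [-0.132, 0.991, 0.001], [-0.001, 0.001, -1.0]]
contact_force: [-0.7, 0.1, 0.2]
opening: 0.7
```

Run:
```python
from tgt import *
o=ctrl.observe();p,R=o['eef_pos'],o['tool_rot'];print(o['t'],p,o['contact_force'])
j=C+Rz(cy)@np.array([-4.5,54,0])
it=[((*C[:2],cy,case_lines(0)),(0,255,0)),((j[0],j[1],.133,jaw_lines()),(0,0,255))]
s=ctrl.grab_frame('scene')[:,:,::-1];overlay(s,'scene',it,(180,120,400,280),3.5,'pics/s8.png')
cv2.imwrite('pics/s8full.png',s)
t=ctrl.grab_frame('top')[:,:,::-1];cv2.imwrite('pics/t8.png',t)
```

```text
26.2 [ 494.03798219 -403.5822609   346.40299023] [-0.74747253  0.09350686  0.17622875]
```

View pics/s8.png

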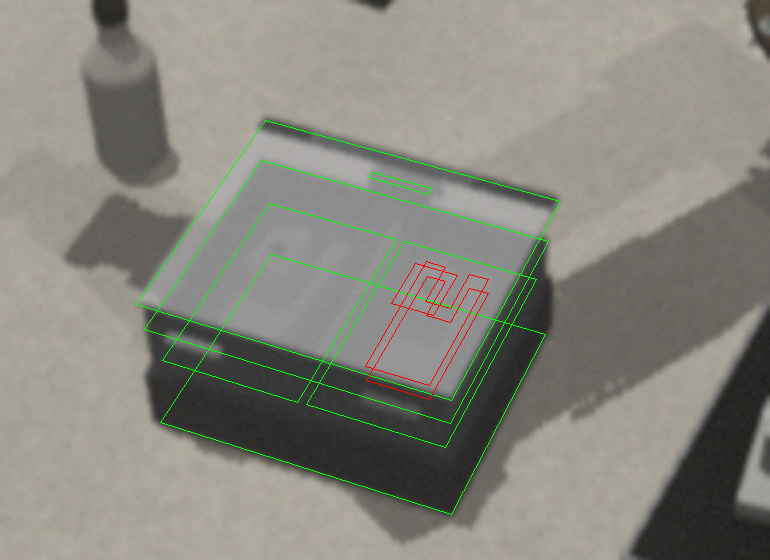

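View pics/s8full.png

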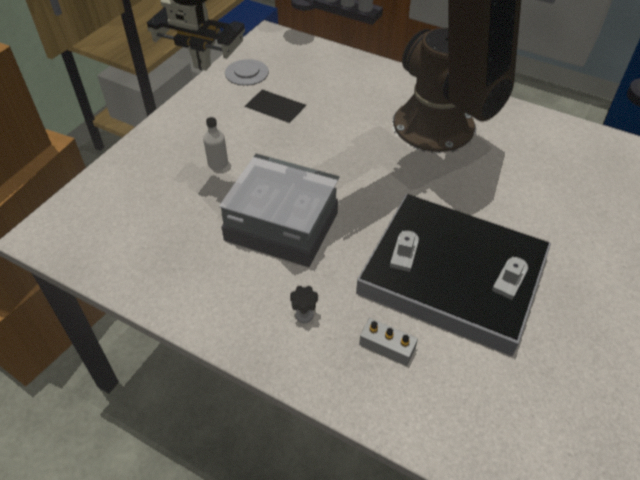

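View pics/t8.png

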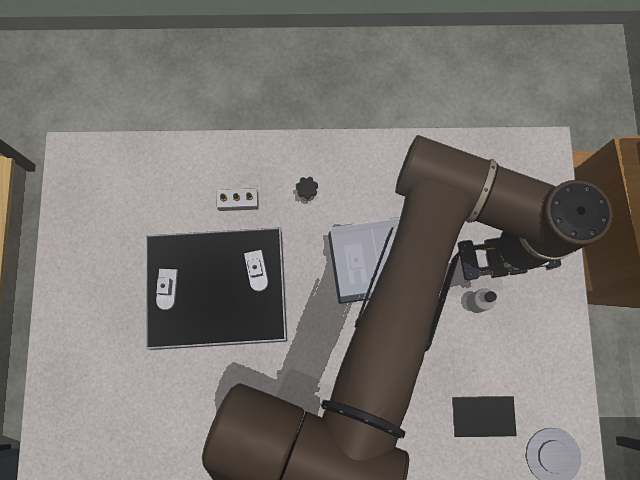

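The lid has stayed shut since I let go. The forked jaw is in the left-hand pocket, and the other two jaws and the bystanders have not moved. I'm handing the job in.

```bash
python3 -c "
from station import ctrl
print(ctrl.hand_in(), ctrl.observe()['t'])"
```

```text
the job is handed in; nothing more can be done
the job is handed in; nothing more can be done
```

The forked jaw from the rubber-topped block is now lying flat, lengthways, in the left-hand pocket, and the lid is shut on its catch. I handed the job in at about 26 s.

- **Extra regrasp:** the last joint's range ruled out a tilted grasp where the jaw lay. I gripped it upright first, turned it by about 0.9 rad on the block, then regripped it at 28°.
- **Placement:** the jaw touched down at about 9 N and was released. It sits about 4 mm nearer the robot than the middle of the pocket, because I kept clear of the lid's tongue. Sideways it is about 1 mm off centre, and my measurement of the case is good to about 2 mm.
- **Lid:** I pressed it down to the stop with about 24 N measured. It stayed shut for the 1.7 s I watched after lifting away. The scene picture matches the closed-lid outline; I had no other check of the click.
- **Other things:** the last pictures show the two round jaws and the bystanders where they started. The arm was clear of everything, at near-zero force.

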